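Load the four-place stirrer in order of bottle size

TASK

Load the four-place stirrer for the scale-up series: stand the four blue-capped brown bottles on its four white stirring plates in order of size, the smallest on the plate next to the control box with the blue knob and the largest on the plate farthest from it. Stand each bottle upright in the middle of its plate, put down gently and never tipped over, and leave the glass beaker standing where it is.

Things in the scene. Friction and masses are not known exactly. Their poses are not given: they have to be found in the camera images.
- bottle_25: the smallest of four loose brown bottles with a blue ribbed screw cap and a blank white label: 74 mm tall in all, body 36 mm across, cap 33 mm across and 22 mm high at the very top, about 80 g, standing upright on the bench; origin: centre of its underside, z up
- bottle_50: the second smallest of four loose brown bottles with a blue ribbed screw cap and a blank white label: 93 mm tall in all, body 46 mm across, cap 42 mm across and 24 mm high at the very top, about 140 g, standing upright on the bench; origin: centre of its underside, z up
- bottle_100: the second largest of four loose brown bottles with a blue ribbed screw cap and a blank white label: 112 mm tall in all, body 56 mm across, cap 53 mm across and 26 mm high at the very top, about 240 g, standing upright on the bench; origin: centre of its underside, z up
- bottle_250: the largest of four loose brown bottles with a blue ribbed screw cap and a blank white label: 143 mm tall in all, body 70 mm across, cap 53 mm across and 26 mm high at the very top, about 500 g, standing upright on the bench; origin: centre of its underside, z up
- plate_a: one of the four alike square white stirring plates of the low stirrer, 92 mm square and 12 mm thick, with a blue printed ring of 80 mm and a small cross at its centre; fixed; they sit in a straight row, 105 mm from centre to centre, and the letters in the names say nothing of their order; origin: centre of its underside, 5 mm above the bench (top face 17 mm above the bench); y runs along the row, x across it
- plate_b: one of the four alike square white stirring plates of the low stirrer, 92 mm square and 12 mm thick, with a blue printed ring of 80 mm and a small cross at its centre; fixed; they sit in a straight row, 105 mm from centre to centre, and the letters in the names say nothing of their order; origin: centre of its underside, 5 mm above the bench (top face 17 mm above the bench); y runs along the row, x across it
- plate_c: one of the four alike square white stirring plates of the low stirrer, 92 mm square and 12 mm thick, with a blue printed ring of 80 mm and a small cross at its centre; fixed; they sit in a straight row, 105 mm from centre to centre, and the letters in the names say nothing of their order; origin: centre of its underside, 5 mm above the bench (top face 17 mm above the bench); y runs along the row, x across it
- plate_d: one of the four alike square white stirring plates of the low stirrer, 92 mm square and 12 mm thick, with a blue printed ring of 80 mm and a small cross at its centre; fixed; they sit in a straight row, 105 mm from centre to centre, and the letters in the names say nothing of their order; origin: centre of its underside, 5 mm above the bench (top face 17 mm above the bench); y runs along the row, x across it
- control: the stirrer's control box at one end of the row (left or right), fixed: grey with a white top, 100 mm by 90 mm and 42 mm high, with a blue knob (its top 62 mm over the box's foot) and a small screen on top; origin: centre of its underside, 5 mm above the bench, in line with the row and 104.5 mm from the centre of the nearest plate. At the row's other end is a low open grey tray of stir bars
- beaker: bystander: a loose, empty, open clear glass beaker standing among the bottles, 60 mm across the rim and 62 mm high; origin: centre of its underside

How it is judged:
By the outcome, as a careful person would: the job done as asked, in the order asked, and still so for the second after the job is handed in, with the robot touching nothing.
It also fails if it takes over 99 s, if anything falls off the work surface, if the arm or the gripper's body presses on something with over 40 N, if the wrist force passes 120 N, or if a joint passes its speed limit or range.

ROBOT

A 6-joint arm with a two-finger parallel gripper is mounted at the origin on the work surface. World frame = base frame: x ahead of the robot, y to its left, z up, the work surface at z = 0. Lengths are in m, angles in rad, forces in N, time in s.
With the tool pointing down it reaches from about 0.375 to 0.75 m from the base axis. Payload 9 kg.
Tool frame: the origin (TCP) lies at the very end of the fingers, on their centre line; the grasp point (between the pads) lies 19 mm behind it; x points along the fingers, z is the direction in which the jaws open and shut, and the axes are right-handed (so a half turn about x gives the same grasp; the last joint's range is limited). The gripper opens to 85 mm and grips with 20 to 120 N. Pads are 22 mm wide; open, the fingers measure 114 mm over their backs; the gripper's body (76 mm by 85 mm) begins 54 mm behind the grasp point. The pads swing forward as they close: fully open they stand 13 mm farther back than shut.
Start: joints at [-1.418, 0.104, 0.097, 1.564, 0, 1.353], TCP at [0.217, -0.559, 0.231] pointing down, gripper open.
Joint ranges: [-2.99, 2.99], [-0.84, 1.86], [-1.1, 1.16], [-1.84, 2.11], [-1.51, 1.56], [-3.14, 3.14]. Speed limits (rad/s): [2.22, 2.22, 2.57, 3.14, 3.14, 3.14].

INTERFACE

Orientations are given as a unit quaternion [w, x, y, z].
In Python, from workcell import r gives the robot as it stands. The module is installed in compiled form; this text tells all that it offers.
- The arm moves only by the tool arm_command, never from a script. Its argument "targets" is text: rows parted by semicolons, each of 7 numbers parted by spaces: the closure in counts, from 0 (fully open) to 255 (shut), then the shift along the tool's x, y, z in m, then the turn, a rotation vector about the tool's x, y, z in rad. A call has 1 to 12 rows; each row is the pose to reach, as a shift and turn from the pose commanded when the call began, along the tool's axes at that moment; what a row does not reach only later rows make up. A row lasts 1/10 s, in which the tool goes at most 50 mm and 8.59 degrees, less where a joint would pass 70% of its speed; a pose out of reach is approached as far as the arm can. A call with a gripper value outside its range is refused whole. The fingers move at their own pace and stop on an object; "newtons" is the grip in N (left out, the last holds). Time passes only in rows, so rows that repeat a pose let the fingers close. It gives the time, the measured TCP pose, the force and the opening at its end, in the units of the state.
- r.read_state(): the state, without advancing time (a new reading comes with each control period).
- r.camera(name): name is "scene" or "top" or "wrist"; returns a dict with "color" (420x560x3 uint8, red, green, blue), "fx", "fy", "cx", "cy" (pixels), "rvec" (rotation vector, rad) and "tvec" (3), from world to camera coordinates, as OpenCV has them. Camera axes: x right, y down, z forward; pixel columns grow to the right and rows downward; lengths in m; the calibration is good to about 2 mm. A picture is of the moment at which its call begins. There is no depth.
- r.finish_job(): hands the job in, once; it reports no verdict.
The state is a dict: "time": time; "joint_positions": joint angles; "joint_velocities": joint speeds; "tau": joint torques, N m; "ee_pos": TCP position; "eef_rot": TCP orientation; "force": force on the tool from outside, world axes, zero at the start; "moment": the same for the moment, N m; "grip_width": opening from 0.0 (shut) to 1.0 (fully open).
Only numpy, scipy, OpenCV 4.12 (cv2) and the standard library are available. Lean on these libraries where they do the work, as an engineer would, in place of code of your own. Each camera call takes 0.05 s, during which the arm holds its last target.

## Working session

There is one attempt and no reset: what is moved stays moved. The work goes in short steps, Python scripts to look and compute and a tool call to move; the robot and the scene stay as the last step left them, time stands still between calls to the robot, and variables do not carry over. Pictures are saved under pics/ and viewed, and the job is handed in when it is done.

Besides the shell and the picture viewer there is one more tool, called after ">>>" in YAML: its name, and indented under it one key for each argument. arm_command: Moves the arm, as the interface text tells. Its arguments: {"type":"object","properties":{"targets":{"type":"string"},"newtons":{"type":"number"}},"required":["targets"]}

```bash
mkdir -p pics; cat > h.py <<'E'
import numpy as np, cv2
from workcell import r
def cam(n,save=None):
    c=r.camera(n)
    if save: cv2.imwrite('pics/'+save,c['color'][:,:,::-1])
    c['R']=cv2.Rodrigues(np.array(c['rvec'],float))[0]; c['t']=np.array(c['tvec'],float)
    return c
def ray(c,u,v,z):
    d=c['R'].T@np.array([(u-c['cx'])/c['fx'],(v-c['cy'])/c['fy'],1.]); o=-c['R'].T@c['t']
    return o+d*(z-o[2])/d[2]
def proj(c,p):
    q=c['R']@np.array(p)+c['t']; return q[0]/q[2]*c['fx']+c['cx'],q[1]/q[2]*c['fy']+c['cy']
E
python3 - <<'E'
from h import *
for n in ('top','scene','wrist'):
    c=cam(n,n+'0.png'); print(n,-c['R'].T@c['t'],c['fx'])
s=r.read_state(); print(s)
E
```

```text
top [0.42258669 0.01627382 0.97672768] 420.3422396277672
scene [ 1.10111739 -0.66035641  0.81808236] 535.4601728414209
wrist [ 0.29725573 -0.52770664  0.37295005] 327.057537920427
{'time': 0.15, 'joint_positions': array([-1.41771041e+00,  1.04591830e-01,  9.66330171e-02,  1.56388598e+00,
        1.53669174e-05,  1.35314278e+00]), 'joint_velocities': array([-8.58127911e-04, -2.93160567e-03,  3.27983757e-03, -6.49867534e-05,
        2.10165908e-04,  3.66997293e-06]), 'tau': array([ 3.46810128e-03, -5.57360387e+01,  5.04005277e+01,  1.25496290e-02,
       -2.40904546e-04,  1.59727472e-05]), 'ee_pos': array([ 0.21738241, -0.55896282,  0.23067536]), 'eef_rot': array([ 0.58333942,  0.39955322,  0.58383853, -0.39900491]), 'force': array([-0.55779661,  0.21457394,  0.18415072]), 'moment': array([-0.02563164,  0.01948775,  0.02942194]), 'grip_width': 1.0001784718942328}
```

View pics/top0.png

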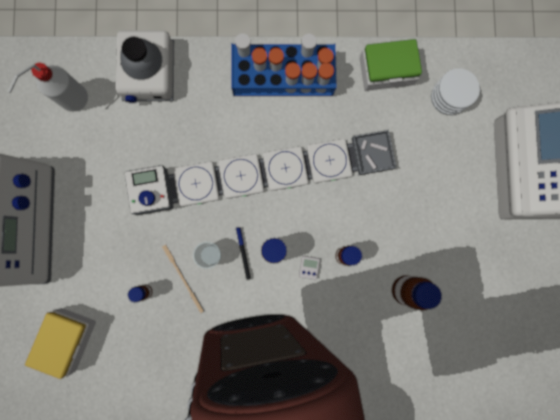

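View pics/scene0.png

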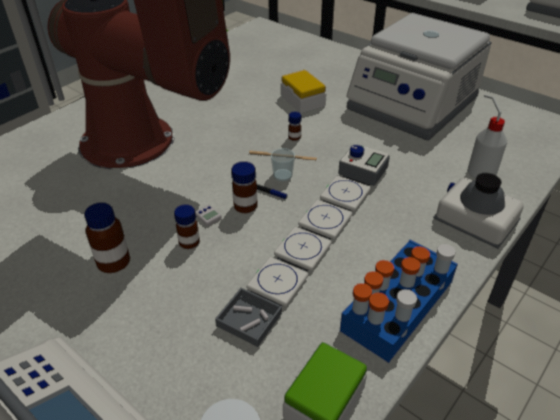

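The top view shows the control box at the left (149,190) and the plates at about (196,184), (241,176), (286,168) and (330,160). The bottle caps are at (139,294) for 25, (348,255) for 50, (273,251) for 100 and (425,295) for 250, and the beaker is at (208,255). Next I measure positions from two views.

```bash
cat > meas.py <<'E'
from h import *
def bluemask(c):
    hsv=cv2.cvtColor(c['color'],cv2.COLOR_RGB2HSV)
    return cv2.inRange(hsv,(105,120,40),(135,255,255))
def blobs(c,amin=60):
    n,l,s,ce=cv2.connectedComponentsWithStats(bluemask(c))
    return [(tuple(ce[i].round(1)),s[i].tolist()) for i in range(1,n) if s[i][4]>amin]
E
python3 - <<'E'
from meas import *
for n in ('top','scene'):
    c=cam(n)
    for b in blobs(c): print(n,b)
c=cam('top')
g=c['color'][140:215,110:400]; cv2.imwrite('pics/pl.png',cv2.resize(g[:,:,::-1],None,fx=2.7,fy=2.7,interpolation=cv2.INTER_CUBIC))
g=c['color'][225:325,110:460]; cv2.imwrite('pics/bo.png',cv2.resize(g[:,:,::-1],None,fx=2.2,fy=2.2,interpolation=cv2.INTER_CUBIC))
E
```

```text
top ((np.float64(274.6), np.float64(75.3)), [232, 45, 104, 50, 2355])
top ((np.float64(19.7), np.float64(180.5)), [13, 175, 17, 12, 126])
top ((np.float64(146.6), np.float64(197.0)), [139, 192, 15, 12, 121])
top ((np.float64(18.4), np.float64(202.5)), [12, 197, 16, 12, 119])
top ((np.float64(273.7), np.float64(250.1)), [262, 239, 24, 23, 431])
top ((np.float64(350.8), np.float64(255.2)), [341, 247, 20, 18, 283])
top ((np.float64(427.5), np.float64(295.2)), [416, 283, 25, 25, 501])
top ((np.float64(136.0), np.float64(293.9)), [129, 287, 15, 14, 164])
scene ((np.float64(403.5), np.float64(87.9)), [398, 84, 11, 10, 65])
scene ((np.float64(294.6), np.float64(115.0)), [289, 112, 12, 7, 67])
scene ((np.float64(357.0), np.float64(150.7)), [351, 146, 12, 11, 84])
scene ((np.float64(243.0), np.float64(169.2)), [232, 162, 23, 15, 267])
scene ((np.float64(277.7), np.float64(193.4)), [270, 190, 16, 8, 66])
scene ((np.float64(184.1), np.float64(211.4)), [175, 205, 20, 14, 220])
scene ((np.float64(395.5), np.float64(311.1)), [341, 240, 116, 122, 3654])
```

View pics/pl.png

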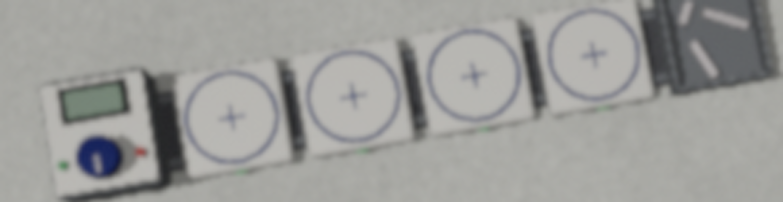

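View pics/bo.png

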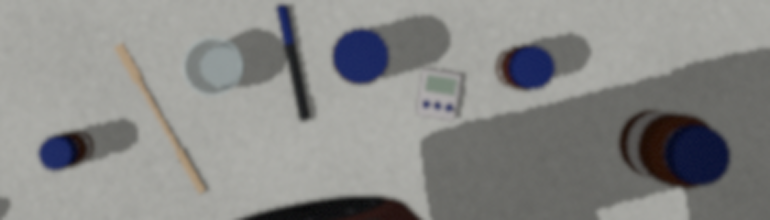

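```bash
cat > m2.py <<'E'
from meas import *
def plates(c):
    hsv=cv2.cvtColor(c['color'],cv2.COLOR_RGB2HSV)
    out=[]
    m=cv2.inRange(hsv,(105,28,60),(135,255,255))
    m2=cv2.resize(m,None,fx=1,fy=1)
    n,l,s,ce=cv2.connectedComponentsWithStats(m2)
    for i in range(1,n):
        x,y,w,h,a=s[i]
        if 28<w<48 and 28<h<48 and 140<y<215 :
            pts=np.argwhere(l==i)[:,::-1].astype(np.float32)
            e=cv2.fitEllipse(cv2.convexHull(pts)); out.append((e[0],e[1],ce[i]))
    return out
E
python3 - <<'E'
from m2 import *
c=cam('top'); s=cam('scene')
for e in plates(c): print('ring',np.round(e[0],1),np.round(e[1],1),ray(c,*e[0],.017).round(4))
C=np.array([(232,117),(354,96),(474,74),(594,54)])/2.7+[110,140]-.31
P=np.array([ray(c,*p,.017) for p in C]); print(P.round(4)); print(np.linalg.norm(np.diff(P[:,:2],axis=0),axis=1), [np.round(proj(s,p),1) for p in P])
for k,u,v,h in ((25,136,293.9,.074),(50,350.8,255.2,.093),(100,273.7,250.1,.112),(250,427.5,295.2,.143)):
    p=ray(c,u,v,h-.002); print(k,p.round(4),'r',np.hypot(p[0],p[1]).round(3),'scene of captop',np.round(proj(s,[p[0],p[1],h]),1))
p=ray(c,208,254,.05);print('beaker',p)
g=s['color'][90:290,70:400]; cv2.imwrite('pics/sc.png',cv2.resize(g[:,:,::-1],None,fx=2.4,fy=2.4,interpolation=cv2.INTER_CUBIC))
E
```

```text
[[ 0.5898  0.1843  0.017 ]
 [ 0.6074  0.0805  0.017 ]
 [ 0.6259 -0.0223  0.017 ]
 [ 0.6429 -0.1259  0.017 ]]
[0.10520637 0.10450082 0.10500066] [array([345.9, 188.9]), array([325.7, 214.9]), array([303.8, 244. ]), array([278.2, 276.7])]
25 [0.344  0.2986 0.072 ] r 0.456 scene of captop [295.1 113.1]
50 [ 0.4212 -0.1555  0.091 ] r 0.449 scene of captop [186.1 208.1]
100 [0.4332 0.0071 0.11  ] r 0.433 scene of captop [243.8 166.1]
250 [ 0.3408 -0.2965  0.141 ] r 0.452 scene of captop [100.1 208.4]
beaker [0.42676306 0.15042536 0.05      ]
```

View pics/sc.png

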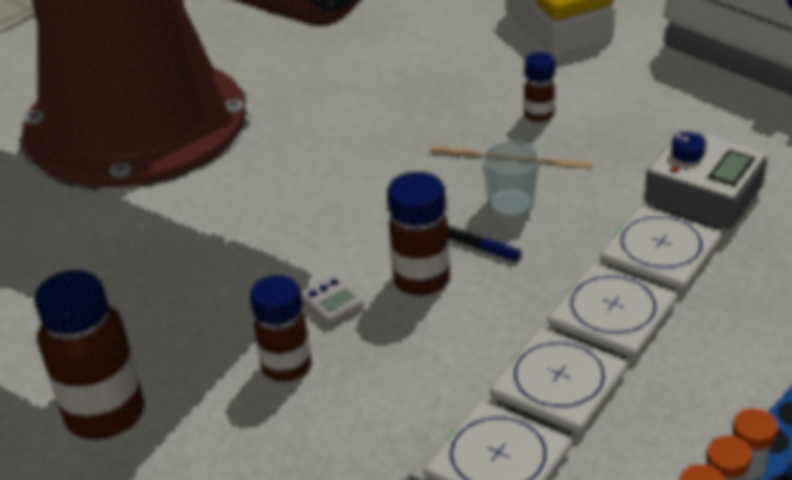

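```bash
cat > mv.py <<'E'
from h import *
from scipy.spatial.transform import Rotation as Ro
yaw=np.arctan2(.0177,.1034)   # jaw axis direction, across the row
Z=np.array([np.cos(yaw),np.sin(yaw),0]); X=np.array([0,0,-1.])
def pose():
    s=r.read_state(); q=s['eef_rot']; return np.array(s['ee_pos']),Ro.from_quat([q[1],q[2],q[3],q[0]]),s
def go(p,sgn=None,at=None):
    p0,R0,s=pose()
    if at is not None: p0=np.array(at)
    best=None
    for g in (1,-1):
        z=g*Z; T=Ro.from_matrix(np.c_[X,np.cross(z,X),z]); rv=(R0.inv()*T).as_rotvec()
        if best is None or np.linalg.norm(rv)<np.linalg.norm(best): best=rv
    print('shift',R0.inv().apply(np.array(p)-p0).round(4),'turn',best.round(4))
def st():
    p,R,s=pose(); print('t',s['time'],'p',p.round(4),'f',s['force'].round(1),'w',round(float(s['grip_width']),3),'q',s['joint_positions'].round(2)); print(R.as_matrix().round(3))
E
python3 -c "
from mv import *
st(); go([.3408,-.2965,.231])"
```

```text
t 0.4 p [ 0.2174 -0.5592  0.2312] f [-0.2 -0.3  0.4] w 0.998 q [-1.42  0.1   0.1   1.56 -0.    1.35]
[[-0.     0.932  0.362]
 [ 0.     0.362 -0.932]
 [-1.     0.    -0.   ]]
shift [ 2.000e-04  2.102e-01 -2.001e-01] turn [-1.3696e+00 -1.0000e-04 -1.0000e-04]
```

>>> arm_command:
  targets: "0 0 0.21 -0.2 -1.37 0 0;0 0 0.21 -0.2 -1.37 0 0;0 0 0.21 -0.2 -1.37 0 0;0 0 0.21 -0.2 -1.37 0 0;0 0 0.21 -0.2 -1.37 0 0;0 0 0.21 -0.2 -1.37 0 0;0 0 0.21 -0.2 -1.37 0 0;0 0 0.21 -0.2 -1.37 0 0;0 0 0.21 -0.2 -1.37 0 0;0 0 0.21 -0.2 -1.37 0 0;0 0 0.21 -0.2 -1.37 0 0;0 0 0.21 -0.2 -1.37 0 0"
  newtons: 40

```text
time: 1.6
ee_pos: [0.3406, -0.2968, 0.2313]
eef_rot: [0.705, -0.059, 0.705, 0.059]
force: [0.4, -0.1, -0.0]
grip_width: 0.999
```

```bash
python3 -c "
from mv import *
st(); go([.3408,-.2965,.114])
c=cam('wrist','w1.png'); print(-c['R'].T@c['t'], proj(c,[.3408,-.2965,.143]))
c=cam('top','t1.png')"
```

```text
t 1.6 p [ 0.3406 -0.2968  0.2313] f [ 0.4 -0.1 -0. ] w 0.999 q [-1.01 -0.35 -0.32  1.6  -0.    0.4 ]
[[-0.    -0.166  0.986]
 [-0.     0.986  0.166]
 [-1.    -0.    -0.   ]]
shift [0.1173 0.0003 0.0002] turn [-0.0031 -0.      0.0001]
[ 0.32767061 -0.21268829  0.3736344 ] (np.float64(280.18530493388346), np.float64(216.0917209055344))
```

View pics/w1.png

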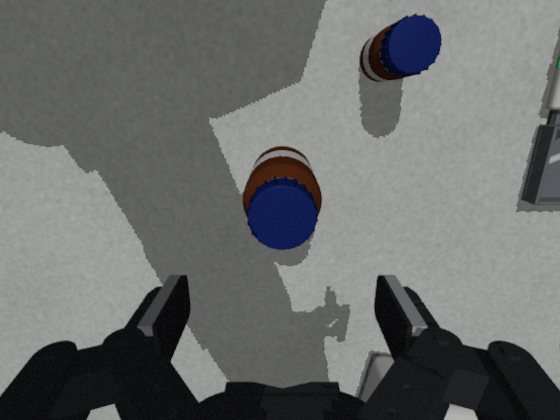

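The wrist view shows the 250 cap centred at about (283,214), against a prediction of (280,216), and midway between the fingers. I descend and grip it.

>>> arm_command:
  targets: "0 0.03 0.001 0 0 0 0;0 0.06 0.001 0 0 0 0;0 0.09 0.001 0 0 0 0;0 0.11 0.001 0 0 0 0;0 0.117 0.001 0 0 0 0;0 0.117 0.001 0 0 0 0;255 0.117 0.001 0 0 0 0;255 0.117 0.001 0 0 0 0;255 0.117 0.001 0 0 0 0;255 0.117 0.001 0 0 0 0;255 0.117 0.001 0 0 0 0;255 0.117 0.001 0 0 0 0"
  newtons: 40

```text
time: 2.9
ee_pos: [0.3408, -0.2966, 0.1158]
eef_rot: [0.705, -0.061, 0.704, 0.059]
force: [-2.0, 0.5, 7.1]
grip_width: 0.603
```

```bash
python3 -c "
from mv import *
st()
c=cam('wrist','w2.png')
c=cam('scene','s2.png')"
```

```text
t 2.9 p [ 0.3408 -0.2966  0.1158] f [-2.   0.5  7.1] w 0.603 q [-1.01 -0.36 -0.54  1.39 -0.    0.39]
[[ 0.001 -0.169  0.986]
 [-0.002  0.986  0.169]
 [-1.    -0.002  0.   ]]
```

View pics/w2.png

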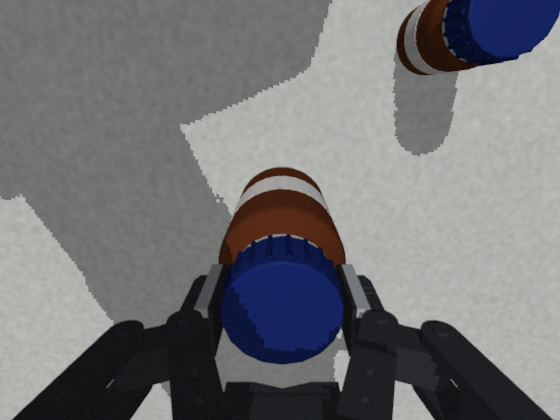

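View pics/s2.png

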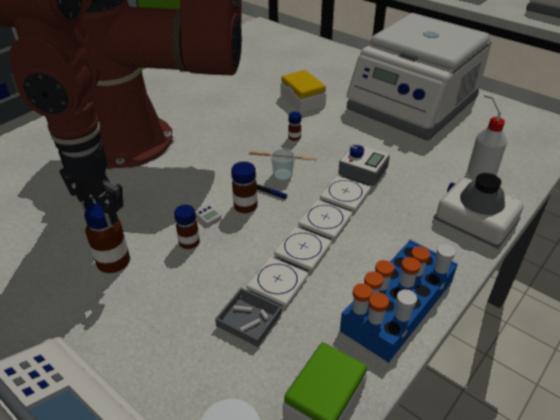

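The cap is held at 51 mm opening, with light tip contact of 7 N upward. I lift it.

>>> arm_command:
  targets: "255 -0.005 0 0 0 0 0;255 -0.015 0 0 0 0 0;255 -0.035 0 0 0 0 0;255 -0.06 0 0 0 0 0;255 -0.08 0 0 0 0 0;255 -0.08 0 0 0 0 0;255 -0.08 0 0 0 0 0"

```text
time: 3.7
ee_pos: [0.3406, -0.2958, 0.1941]
eef_rot: [0.705, -0.06, 0.705, 0.06]
force: [-1.0, -0.2, -5.3]
grip_width: 0.607
```

```bash
python3 -c "
from mv import *
st(); go([.643,-.126,.194])
c=cam('wrist','w3.png')"
```

```text
t 3.7 p [ 0.3406 -0.2958  0.1941] f [-1.  -0.2 -5.3] w 0.607 q [-1.01 -0.36 -0.4   1.53  0.    0.39]
[[ 0.    -0.169  0.986]
 [-0.     0.986  0.169]
 [-1.    -0.     0.   ]]
shift [1.000e-04 1.162e-01 3.268e-01] turn [0.0005 0.0001 0.0002]
```

View pics/w3.png

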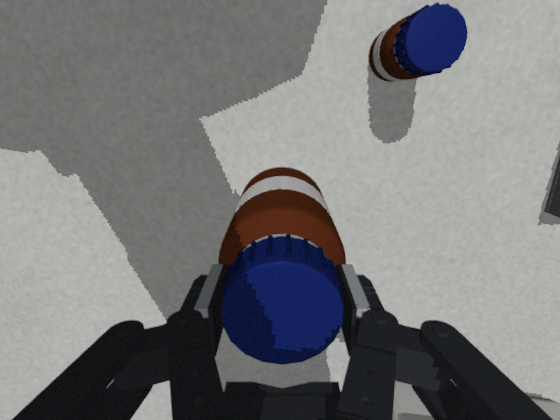

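```bash
python3 -c "
from mv import *
c=cam('wrist'); m=cv2.inRange(cv2.cvtColor(c['color'],cv2.COLOR_RGB2HSV),(105,120,40),(135,255,255)); m[:230]=0;
ys,xs=np.where(m); print(xs.min(),xs.max(),ys.max())
v=ys.max(); w=(xs.max()-xs.min())/2
p=ray(c,(xs.min()+xs.max())/2,v-w,.143+.0783); print(p, p-pose()[0])"
```

```text
221 343 363
[ 0.34076881 -0.28976285  0.2213    ] [0.00057016 0.00545281 0.02833176]
```

>>> arm_command:
  targets: "255 0 0.002 0.015 0 0 0;255 0 0.006 0.04 0 0 0;255 0 0.014 0.075 0 0 0;255 0 0.026 0.11 0 0 0;255 0 0.04 0.145 0 0 0;255 0 0.055 0.18 0 0 0;255 0 0.07 0.215 0 0 0;255 0 0.085 0.25 0 0 0;255 0 0.1 0.28 0 0 0;255 0 0.11 0.305 0 0 0;255 0 0.115 0.32 0 0 0;255 0 0.116 0.327 0 0 0"

```text
time: 5.0
ee_pos: [0.6434, -0.1247, 0.1922]
eef_rot: [0.704, -0.06, 0.705, 0.061]
force: [-0.4, 0.7, -5.0]
grip_width: 0.609
```

```bash
python3 -c "
from mv import *
st(); go([.643,-.126,.133])
c=cam('wrist','w4.png');c=cam('scene','s4.png')"
```

```text
t 5.0 p [ 0.6434 -0.1247  0.1922] f [-0.4  0.7 -5. ] w 0.609 q [-0.39  0.27  0.22  1.52  0.    1.01]
[[-0.002 -0.171  0.985]
 [ 0.001  0.985  0.171]
 [-1.     0.002 -0.002]]
shift [ 0.0592 -0.0013 -0.0005] turn [ 0.002  -0.0022 -0.0016]
```

View pics/w4.png

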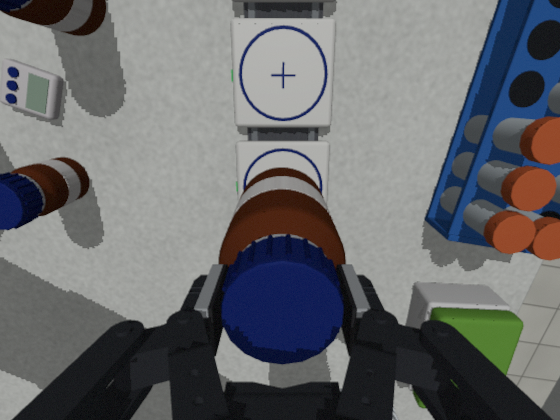

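View pics/s4.png

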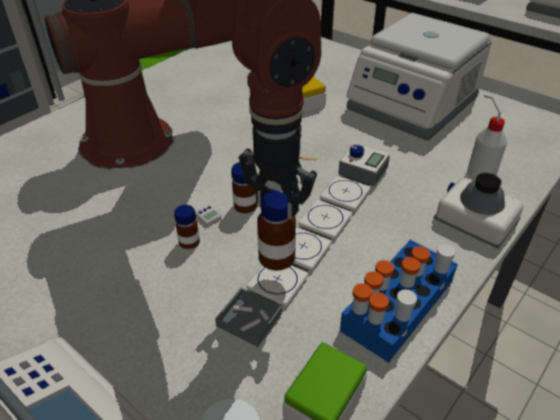

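```bash
python3 -c "
from mv import *
c=cam('wrist'); p=ray(c,283,75,.017); print(p)
g=ray(c,282,301,.143+.0764);print(g)
c=cam('top','t4.png')"
```

```text
[ 0.62763453 -0.02321963  0.017     ]
[ 0.64355261 -0.12059697  0.2194    ]
```

View pics/t4.png

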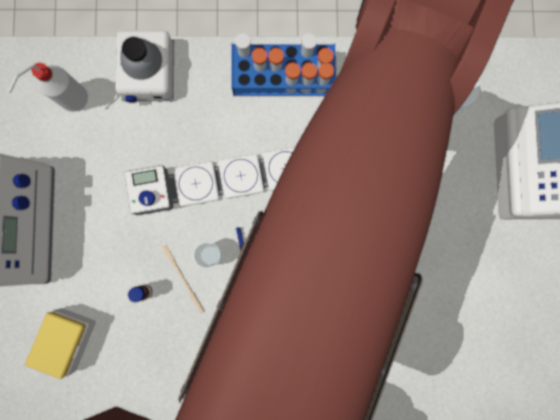

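>>> arm_command:
  targets: "255 0.01 -0.004 0.001 0 0 0;255 0.025 -0.004 0.001 0 0 0;255 0.04 -0.004 0.001 0 0 0;255 0.048 -0.004 0.001 0 0 0;255 0.052 -0.004 0.001 0 0 0;255 0.054 -0.004 0.001 0 0 0;255 0.054 -0.004 0.001 0 0 0"

```text
time: 5.9
ee_pos: [0.6449, -0.1299, 0.1404]
eef_rot: [0.705, -0.06, 0.704, 0.06]
force: [0.3, 0.3, -3.3]
grip_width: 0.608
```

```bash
python3 -c "
from mv import *
st(); go([.644,-.129,.133])"
```

```text
t 5.9 p [ 0.6449 -0.1299  0.1404] f [ 0.3  0.3 -3.3] w 0.608 q [-0.4   0.28  0.13  1.42 -0.    1.  ]
[[ 0.    -0.169  0.986]
 [-0.     0.986  0.169]
 [-1.    -0.     0.   ]]
shift [ 0.0074  0.001  -0.0008] turn [0.0005 0.0002 0.0002]
```

>>> arm_command:
  targets: "255 0.002 0 0 0 0 0;255 0.004 0 0 0 0 0;255 0.006 0 0 0 0 0;255 0.0065 0 0 0 0 0;255 0.0065 0 0 0 0 0"

```text
time: 6.4
ee_pos: [0.6448, -0.1299, 0.1337]
eef_rot: [0.704, -0.06, 0.705, 0.06]
force: [1.1, 0.1, -4.5]
grip_width: 0.61
```

>>> arm_command:
  targets: "255 0.0005 0 0 0 0 0;255 0.001 0 0 0 0 0;255 0.0015 0 0 0 0 0;255 0.0015 0 0 0 0 0"

```text
time: 6.8
ee_pos: [0.645, -0.13, 0.133]
eef_rot: [0.705, -0.06, 0.704, 0.06]
force: [-2.2, 0.9, 0.9]
grip_width: 0.606
```

It touches down at 0.133, as expected. I release and rise.

>>> arm_command:
  targets: "100 0 0 0 0 0 0;60 0 0 0 0 0 0;0 0 0 0 0 0 0;0 0 0 0 0 0 0;0 0 0 0 0 0 0;0 0 0 0 0 0 0;0 -0.01 0 0 0 0 0;0 -0.03 0 0 0 0 0;0 -0.06 0 0 0 0 0;0 -0.08 0 0 0 0 0;0 -0.08 0 0 0 0 0"

```text
time: 7.9
ee_pos: [0.6464, -0.1305, 0.217]
eef_rot: [0.706, -0.061, 0.703, 0.059]
force: [-0.1, 0.0, 0.4]
grip_width: 1.002
```

```bash
python3 -c "
from mv import *
st(); go([.4212,-.1555,.213])
c=cam('wrist','w5.png');c=cam('scene','s5.png')"
```

```text
t 7.9 p [ 0.6464 -0.1305  0.217 ] f [-0.1  0.   0.4] w 1.002 q [-0.4   0.28  0.27  1.55 -0.    1.  ]
[[ 0.006 -0.169  0.986]
 [-0.002  0.986  0.169]
 [-1.    -0.003  0.005]]
shift [ 0.0028  0.0135 -0.2262] turn [0.0005 0.0051 0.0034]
```

View pics/w5.png

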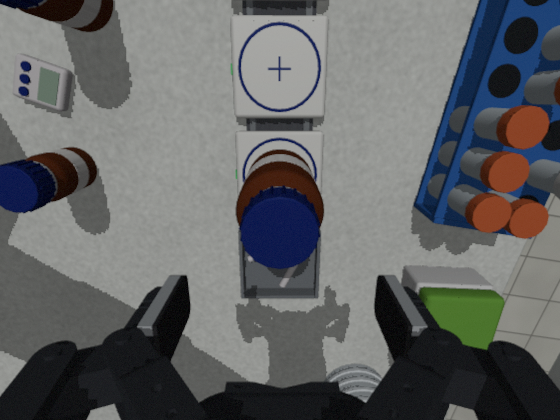

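View pics/s5.png

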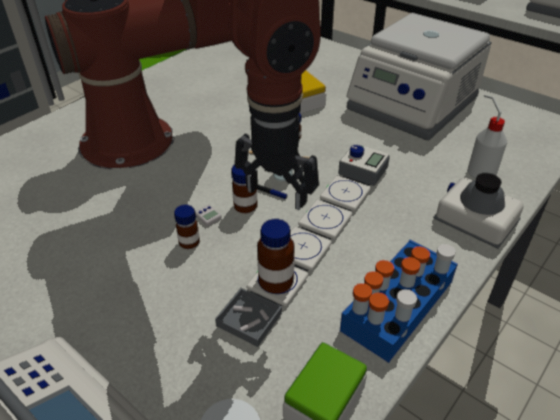

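>>> arm_command:
  targets: "0 0 0 -0.02 0 0 0;0 0 0.003 -0.05 0 0.002 0.001;0 0 0.006 -0.09 0 0.003 0.002;0 0 0.009 -0.13 0 0.004 0.003;0 0 0.012 -0.17 0 0.005 0.003;0 0 0.013 -0.2 0 0.005 0.003;0 0 0.013 -0.22 0 0.005 0.003;0 0 0.013 -0.226 0 0.005 0.003;0 0 0.013 -0.226 0 0.005 0.003"

```text
time: 8.9
ee_pos: [0.4196, -0.1553, 0.2118]
eef_rot: [0.703, -0.059, 0.706, 0.061]
force: [0.9, -0.9, 0.0]
grip_width: 1.002
```

```bash
cat >> mv.py <<'E'
def capw(h,name=None):
    # caps' top centre from the wrist view: symmetric blob, near edge (bottom row) is top-face rim
    c=cam('wrist',name); hsv=cv2.cvtColor(c['color'],cv2.COLOR_RGB2HSV); m=cv2.inRange(hsv,(105,120,40),(135,255,255))
    n,l,s,ce=cv2.connectedComponentsWithStats(m)
    for i in range(1,n):
        x,y,w,hh,a=s[i]
        if a>800: 
            u,v=x+(w-1)/2,y+hh-1-(w-1)/2
            print('cap',(u,v),'w',w,'->',ray(c,u,v,h).round(4))
E
python3 -c "
from mv import *
st(); go([.4212,-.1555,.065])
capw(.093,'w6.png')"
```

```text
t 8.9 p [ 0.4196 -0.1553  0.2118] f [ 0.9 -0.9  0. ] w 1.002 q [-0.65 -0.36 -0.37  1.57 -0.    0.75]
[[-0.006 -0.168  0.986]
 [ 0.002  0.986  0.168]
 [-1.     0.003 -0.005]]
shift [ 0.1468 -0.0009  0.0023] turn [-0.0005 -0.0051 -0.0032]
cap (np.float64(348.0), np.float64(-13.0)) w 69 -> [0.4387 0.0066 0.093 ]
cap (np.float64(284.5), np.float64(204.5)) w 50 -> [ 0.4227 -0.155   0.093 ]
```

View pics/w6.png

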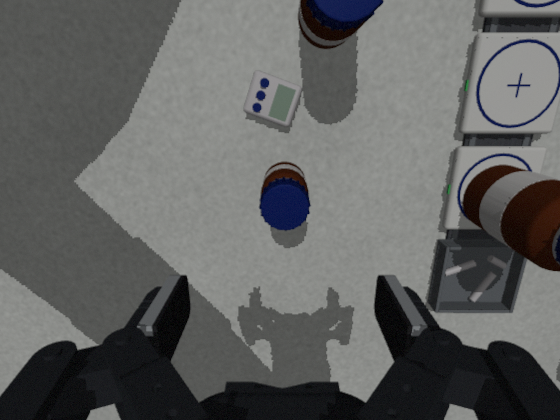

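>>> arm_command:
  targets: "0 0.03 0 0.002 0 -0.003 -0.002;0 0.07 0 0.002 0 -0.003 -0.002;0 0.11 0 0.002 0 -0.003 -0.002;0 0.135 0 0.002 0 -0.003 -0.002;0 0.145 0 0.002 0 -0.003 -0.002;0 0.145 0 0.002 0 -0.003 -0.002;255 0.145 0 0.002 0 -0.003 -0.002;255 0.145 0 0.002 0 -0.003 -0.002;255 0.145 0 0.002 0 -0.003 -0.002;255 0.145 0 0.002 0 -0.003 -0.002;255 0.145 0 0.002 0 -0.003 -0.002;255 0.145 0 0.002 0 -0.003 -0.002"

```text
time: 10.15
ee_pos: [0.4219, -0.1553, 0.0688]
eef_rot: [0.704, -0.06, 0.705, 0.06]
force: [-1.5, -0.1, 6.0]
grip_width: 0.475
```

```bash
python3 -c "
from mv import *
st(); capw(.093,'w7.png')"
```

```text
t 10.15 p [ 0.4219 -0.1553  0.0688] f [-1.5 -0.1  6. ] w 0.475 q [-0.64 -0.34 -0.61  1.3  -0.    0.76]
[[-0.    -0.169  0.986]
 [-0.001  0.986  0.169]
 [-1.    -0.001 -0.   ]]
cap (np.float64(282.0), np.float64(302.0)) w 95 -> [ 0.4227 -0.1522  0.093 ]
```

View pics/w7.png

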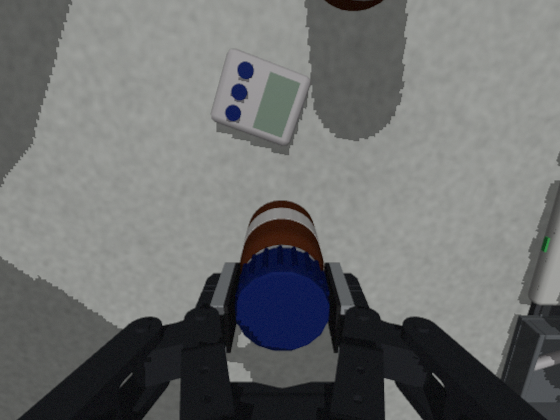

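>>> arm_command:
  targets: "255 -0.005 0 0 0 0 0;255 -0.015 0 0 0 0 0;255 -0.04 0 0 0 0 0;255 -0.07 0 0 0 0 0;255 -0.09 0 0 0 0 0;255 -0.1 0 0 0 0 0;255 -0.1 0 0 0 0 0;255 -0.1 0 0 0 0 0"

```text
time: 11.0
ee_pos: [0.4211, -0.1545, 0.1666]
eef_rot: [0.704, -0.06, 0.706, 0.061]
force: [-0.3, -0.7, -2.4]
grip_width: 0.472
```

```bash
python3 -c "
from mv import *
st(); go([.6085,.0785,.169])"
```

```text
t 11.0 p [ 0.4211 -0.1545  0.1666] f [-0.3 -0.7 -2.4] w 0.472 q [-0.64 -0.37 -0.46  1.49 -0.    0.76]
[[-0.003 -0.169  0.986]
 [ 0.001  0.986  0.169]
 [-1.     0.002 -0.003]]
shift [-0.0027  0.198   0.2242] turn [ 0.0005 -0.0026 -0.0016]
```

>>> arm_command:
  targets: "255 0 0.008 0.015 0 0 0;255 0 0.02 0.035 0 0 0;255 0 0.04 0.06 0 0 0;255 0 0.065 0.085 0 0 0;255 0 0.09 0.11 0 0 0;255 0 0.115 0.135 0 0 0;255 0 0.14 0.16 0 0 0;255 0 0.165 0.185 0 0 0;255 0 0.185 0.205 0 0 0;255 0 0.195 0.218 0 0 0;255 0 0.198 0.224 0 0 0;255 0 0.198 0.224 0 0 0"

```text
time: 12.2
ee_pos: [0.6082, 0.0785, 0.1656]
eef_rot: [0.703, -0.06, 0.706, 0.061]
force: [0.0, 0.5, -1.6]
grip_width: 0.476
```

```bash
python3 -c "
from mv import *
st(); go([.6085,.0785,.0858])
capw(.093+.098,'w8.png')"
```

```text
t 12.2 p [0.6082 0.0785 0.1656] f [ 0.   0.5 -1.6] w 0.476 q [-0.08  0.15  0.02  1.45  0.    1.32]
[[-0.004 -0.17   0.985]
 [ 0.001  0.985  0.17 ]
 [-1.     0.001 -0.004]]
shift [ 0.0798 -0.0002  0.0007] turn [ 0.0011 -0.0041 -0.0013]
cap (np.float64(497.0), np.float64(327.0)) w 125 -> [0.7024 0.0859 0.191 ]
cap (np.float64(35.0), np.float64(283.0)) w 71 -> [0.5074 0.074  0.191 ]
cap (np.float64(282.0), np.float64(330.0)) w 95 -> [0.6114 0.0684 0.191 ]
```

View pics/w8.png

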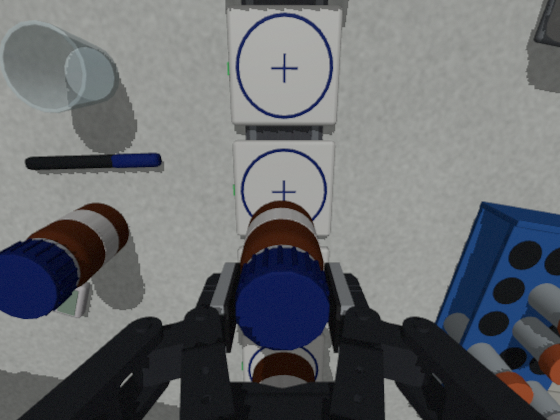

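```bash
python3 -c "
from mv import *
c=cam('wrist')
for v in (68,190): print(ray(c,284.3,v,.017).round(4))
print([np.round(proj(c,p),0) for p in ([.59,.1843,.017],[.6074,.0805,.017],[.626,-.0223,.017],[.643,-.126,.017])])"
```

```text
[0.5927 0.1844 0.017 ]
[0.6105 0.0823 0.017 ]
[array([281.,  68.]), array([281., 191.]), array([282., 289.]), array([281., 370.])]
```

>>> arm_command:
  targets: "255 0.015 0 0.001 0 -0.002 0;255 0.035 0 0.001 0 -0.004 -0.001;255 0.055 0 0.001 0 -0.004 -0.001;255 0.067 0 0.001 0 -0.004 -0.001;255 0.073 0 0.001 0 -0.004 -0.001;255 0.075 0 0.001 0 -0.004 -0.001;255 0.075 0 0.001 0 -0.004 -0.001;255 0.075 0 0.001 0 -0.004 -0.001"

```text
time: 13.1
ee_pos: [0.61, 0.0784, 0.093]
eef_rot: [0.706, -0.06, 0.703, 0.06]
force: [-0.2, 0.9, -1.2]
grip_width: 0.476
```

>>> arm_command:
  targets: "255 0.002 0 -0.001 0 0.002 0;255 0.004 0 -0.001 0 0.002 0;255 0.005 0 -0.001 0 0.002 0;255 0.006 0 -0.001 0 0.002 0;255 0.006 0 -0.001 0 0.002 0"

```text
time: 13.6
ee_pos: [0.6084, 0.0784, 0.086]
eef_rot: [0.705, -0.06, 0.705, 0.06]
force: [-0.2, 0.5, -1.4]
grip_width: 0.481
```

>>> arm_command:
  targets: "255 0.0005 0 0 0 0 0;255 0.001 0 0 0 0 0;255 0.0015 0 0 0 0 0;255 0.0015 0 0 0 0 0"

```text
time: 14.0
ee_pos: [0.6086, 0.0783, 0.0858]
eef_rot: [0.705, -0.06, 0.704, 0.06]
force: [-4.7, -0.2, 8.6]
grip_width: 0.479
```

Contact is made, at about 9 N. I release.

>>> arm_command:
  targets: "130 -0.0005 0 0 0 0 0;90 -0.0005 0 0 0 0 0;40 -0.0005 0 0 0 0 0;0 -0.0005 0 0 0 0 0;0 0 0 0 0 0 0;0 0 0 0 0 0 0;0 -0.01 0 0 0 0 0;0 -0.03 0 0 0 0 0;0 -0.07 0 0 0 0 0;0 -0.1 0 0 0 0 0;0 -0.12 0 0 0 0 0;0 -0.12 0 0 0 0 0"

```text
time: 15.2
ee_pos: [0.6101, 0.0782, 0.2091]
eef_rot: [0.707, -0.06, 0.702, 0.06]
force: [-0.1, 0.2, 0.1]
grip_width: 1.0
```

```bash
python3 -c "
from mv import *
st(); go([.4335,.0075,.22])
capw(.093+.017,'w9.png');cam('scene','s9.png')"
```

```text
t 15.2 p [0.6101 0.0782 0.2091] f [-0.1  0.2  0.1] w 1.0 q [-0.08  0.14  0.09  1.52 -0.    1.32]
[[ 0.006 -0.169  0.986]
 [-0.001  0.986  0.169]
 [-1.    -0.002  0.006]]
shift [-0.012  -0.0398 -0.186 ] turn [0.0005 0.0059 0.0016]
cap (np.float64(280.0), np.float64(256.0)) w 75 -> [0.6173 0.0401 0.11  ]
cap (np.float64(488.0), np.float64(271.0)) w 143 -> [0.7919 0.0553 0.11  ]
cap (np.float64(59.0), np.float64(248.0)) w 75 -> [0.4396 0.0176 0.11  ]
```

View pics/w9.png

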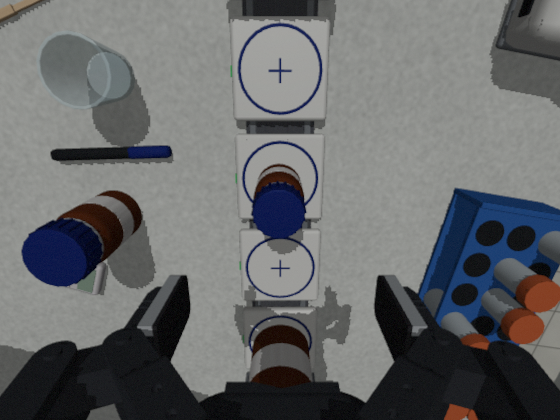

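Bottle 50 stands on plate 2, with the ring around it at about (280,177). Next is bottle 100.

>>> arm_command:
  targets: "0 -0.005 -0.003 -0.015 0 0.003 0;0 -0.01 -0.01 -0.045 0 0.006 0;0 -0.01 -0.018 -0.085 0 0.006 0;0 -0.01 -0.026 -0.12 0 0.006 0;0 -0.01 -0.033 -0.15 0 0.006 0;0 -0.01 -0.038 -0.175 0 0.006 0;0 -0.01 -0.04 -0.184 0 0.006 0;0 -0.01 -0.04 -0.186 0 0.006 0;0 -0.01 -0.04 -0.186 0 0.006 0;0 -0.01 -0.04 -0.186 0 0.006 0"

```text
time: 16.3
ee_pos: [0.4324, 0.0077, 0.2142]
eef_rot: [0.702, -0.06, 0.707, 0.06]
force: [0.3, 0.1, -0.7]
grip_width: 0.998
```

```bash
python3 -c "
from mv import *
st(); go([.4335,.0075,.088])
capw(.112,'w10.png');cam('scene','s10.png')"
```

```text
t 16.3 p [0.4324 0.0077 0.2142] f [ 0.3  0.1 -0.7] w 0.998 q [-0.28 -0.41 -0.4   1.59 -0.    1.12]
[[-0.006 -0.17   0.985]
 [-0.001  0.986  0.17 ]
 [-1.     0.    -0.006]]
shift [ 0.1262 -0.0004  0.0018] turn [ 0.0009 -0.0062 -0.0002]
cap (np.float64(523.0), np.float64(160.0)) w 61 -> [0.6044 0.0782 0.112 ]
cap (np.float64(285.0), np.float64(207.0)) w 67 -> [0.4352 0.0111 0.112 ]
```

View pics/w10.png

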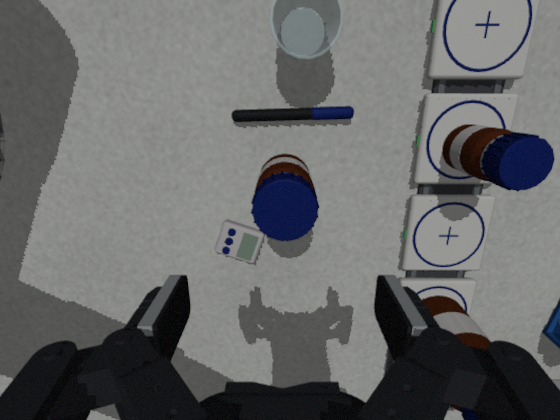

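View pics/s10.png

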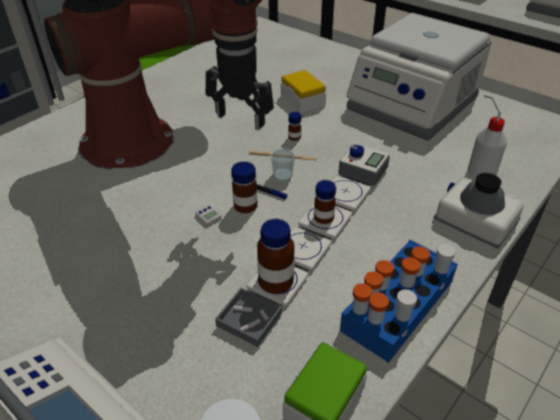

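>>> arm_command:
  targets: "0 0.03 0.001 0.002 0 -0.004 0;0 0.065 0.001 0.002 0 -0.006 0;0 0.1 0.001 0.002 0 -0.006 0;0 0.12 0.001 0.002 0 -0.006 0;0 0.127 0.001 0.002 0 -0.006 0;0 0.127 0.001 0.002 0 -0.006 0;255 0.127 0.001 0.002 0 -0.006 0;255 0.127 0.001 0.002 0 -0.006 0;255 0.127 0.001 0.002 0 -0.006 0;255 0.127 0.001 0.002 0 -0.006 0;255 0.127 0.001 0.002 0 -0.006 0;255 0.127 0.001 0.002 0 -0.006 0"

```text
time: 17.6
ee_pos: [0.434, 0.0084, 0.0891]
eef_rot: [0.705, -0.06, 0.704, 0.06]
force: [-0.2, 0.3, 5.9]
grip_width: 0.602
```

```bash
python3 -c "
from mv import *
st(); capw(.112,'w11.png')"
```

```text
t 17.6 p [0.434  0.0084 0.0891] f [-0.2  0.3  5.9] w 0.602 q [-0.28 -0.41 -0.63  1.35  0.    1.12]
[[ 0.003 -0.169  0.986]
 [-0.001  0.986  0.169]
 [-1.    -0.001  0.002]]
cap (np.float64(354.5), np.float64(99.5)) w 66 -> [0.4457 0.0959 0.112 ]
cap (np.float64(282.0), np.float64(295.0)) w 119 -> [0.4344 0.0141 0.112 ]
```

>>> arm_command:
  targets: "255 -0.005 0 0 0 0 0;255 -0.015 0 0 0 0 0;255 -0.035 0 0 0 0 0;255 -0.06 0 0 0 0 0;255 -0.085 0 0 0 0 0;255 -0.1 0 0 0 0 0;255 -0.1 0 0 0 0 0;255 -0.1 0 0 0 0 0"

```text
time: 18.45
ee_pos: [0.4328, 0.0087, 0.187]
eef_rot: [0.704, -0.06, 0.705, 0.06]
force: [-0.8, -0.1, -2.4]
grip_width: 0.606
```

```bash
python3 -c "
from mv import *
st(); go([.627,-.025,.187]);cam('scene','s12.png')"
```

```text
t 18.45 p [0.4328 0.0087 0.187 ] f [-0.8 -0.1 -2.4] w 0.606 q [-0.28 -0.42 -0.46  1.53 -0.    1.12]
[[-0.    -0.169  0.986]
 [-0.     0.986  0.169]
 [-1.     0.    -0.   ]]
shift [-1.000e-04 -6.610e-02  1.857e-01] turn [ 0.0005 -0.0004 -0.0001]
```

View pics/s12.png

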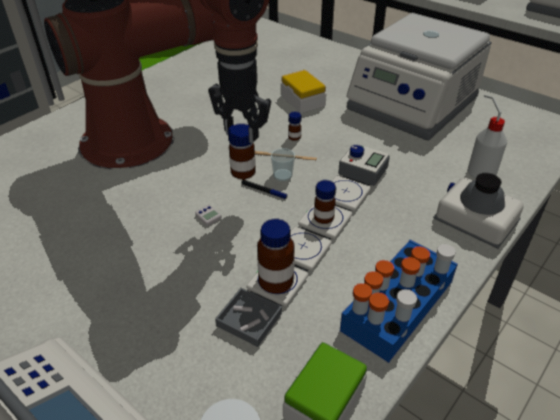

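>>> arm_command:
  targets: "255 0 -0.003 0.01 0 0 0;255 0 -0.01 0.03 0 0 0;255 0 -0.02 0.055 0 0 0;255 0 -0.03 0.085 0 0 0;255 0 -0.04 0.115 0 0 0;255 0 -0.05 0.14 0 0 0;255 0 -0.058 0.162 0 0 0;255 0 -0.064 0.178 0 0 0;255 0 -0.067 0.186 0 0 0;255 0 -0.067 0.187 0 0 0;255 0 -0.067 0.187 0 0 0"

```text
time: 19.6
ee_pos: [0.6278, -0.0255, 0.1868]
eef_rot: [0.704, -0.06, 0.705, 0.06]
force: [-0.8, 0.2, -2.4]
grip_width: 0.606
```

```bash
python3 -c "
from mv import *
st(); go([.627,-.026,.106])
capw(.112+.098,'w13.png')"
```

```text
t 19.6 p [ 0.6278 -0.0255  0.1868] f [-0.8  0.2 -2.4] w 0.606 q [-0.25  0.19  0.11  1.49 -0.    1.15]
[[-0.001 -0.169  0.986]
 [ 0.     0.986  0.169]
 [-1.     0.001 -0.001]]
shift [ 0.0808 -0.0004 -0.0008] turn [ 0.0006 -0.0014 -0.0005]
cap (np.float64(279.0), np.float64(69.0)) w 69 -> [0.6123 0.0671 0.21  ]
cap (np.float64(486.5), np.float64(255.5)) w 146 -> [0.7067 0.0127 0.21  ]
cap (np.float64(282.0), np.float64(328.0)) w 119 -> [ 0.6311 -0.0363  0.21  ]
```

View pics/w13.png

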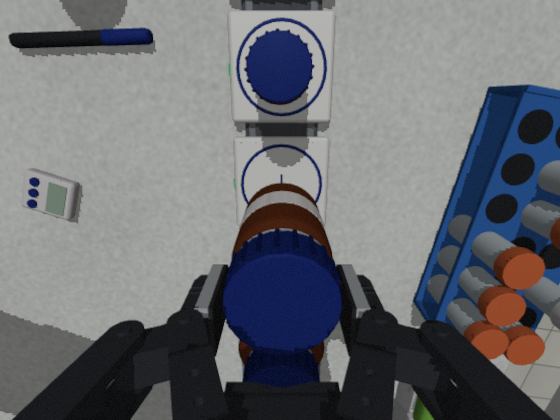

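Looking straight down, bottle 50 is centred in its ring: cap at (280,66), ring at about (282,66). Bottle 100 goes down onto plate 3.

>>> arm_command:
  targets: "255 0.015 0 0 0 0 0;255 0.035 0 0 0 0 0;255 0.055 0 0 0 0 0;255 0.068 0 0 0 0 0;255 0.074 0 0 0 0 0;255 0.076 0 0 0 0 0;255 0.078 0 0 0 0 0;255 0.078 0 0 0 0 0"

```text
time: 20.45
ee_pos: [0.629, -0.0258, 0.1102]
eef_rot: [0.705, -0.06, 0.704, 0.06]
force: [0.6, 0.8, -1.8]
grip_width: 0.603
```

```bash
python3 -c "
from mv import *
st()"
```

```text
t 20.45 p [ 0.629  -0.0258  0.1102] f [ 0.6  0.8 -1.8] w 0.603 q [-0.25  0.2  -0.01  1.35 -0.    1.15]
[[ 0.001 -0.169  0.986]
 [-0.     0.986  0.169]
 [-1.    -0.001  0.001]]
```

>>> arm_command:
  targets: "255 0.001 0 -0.001 0 0 0;255 0.002 0 -0.001 0 0 0;255 0.0025 0 -0.001 0 0 0;255 0.003 0 -0.001 0 0 0;255 0.003 0 -0.001 0 0 0"

```text
time: 20.95
ee_pos: [0.6275, -0.0259, 0.1065]
eef_rot: [0.705, -0.06, 0.705, 0.06]
force: [-0.3, 0.1, -2.5]
grip_width: 0.606
```

>>> arm_command:
  targets: "255 0.0005 0 0 0 0 0;255 0.001 0 0 0 0 0;255 0.001 0 0 0 0 0"

```text
time: 21.25
ee_pos: [0.6277, -0.0259, 0.1062]
eef_rot: [0.705, -0.06, 0.704, 0.06]
force: [-3.7, 0.1, 4.5]
grip_width: 0.604
```

>>> arm_command:
  targets: "100 -0.0005 0 0 0 0 0;60 -0.0005 0 0 0 0 0;0 -0.0005 0 0 0 0 0;0 -0.0005 0 0 0 0 0;0 0 0 0 0 0 0;0 0 0 0 0 0 0;0 -0.01 0 0 0 0 0;0 -0.03 0 0 0 0 0;0 -0.07 0 0 0 0 0;0 -0.095 0 0 0 0 0;0 -0.1 0 0 0 0 0;0 -0.1 0 0 0 0 0"

```text
time: 22.45
ee_pos: [0.6283, -0.0261, 0.207]
eef_rot: [0.705, -0.06, 0.704, 0.06]
force: [-0.0, 0.3, 0.8]
grip_width: 1.004
```

```bash
python3 -c "
from mv import *
st(); go([.344,.2986,.19])
cam('wrist','w14.png')"
```

```text
t 22.45 p [ 0.6283 -0.0261  0.207 ] f [-0.   0.3  0.8] w 1.004 q [-0.25  0.19  0.14  1.52 -0.    1.15]
[[ 0.002 -0.169  0.986]
 [-0.001  0.986  0.169]
 [-1.    -0.001  0.002]]
shift [ 0.0161  0.3681 -0.2253] turn [0.0004 0.0021 0.0011]
```

View pics/w14.png

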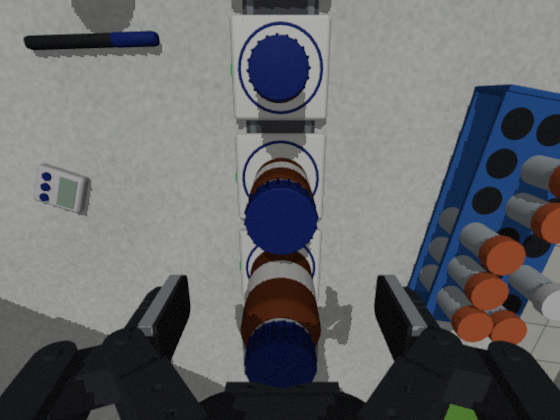

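All three stand on their plates. Next is bottle 25.

>>> arm_command:
  targets: "0 0 0.015 -0.01 0 0 0;0 0 0.045 -0.03 0 0 0;0 0.002 0.08 -0.05 0 0.001 0;0 0.004 0.118 -0.072 0 0.002 0;0 0.006 0.156 -0.096 0 0.002 0.001;0 0.008 0.194 -0.12 0 0.002 0.001;0 0.01 0.232 -0.143 0 0.002 0.001;0 0.012 0.27 -0.167 0 0.002 0.001;0 0.014 0.306 -0.189 0 0.002 0.001;0 0.016 0.336 -0.207 0 0.002 0.001;0 0.016 0.36 -0.22 0 0.002 0.001;0 0.016 0.368 -0.225 0 0.002 0.001"

```text
time: 23.7
ee_pos: [0.3413, 0.2999, 0.188]
eef_rot: [0.703, -0.061, 0.706, 0.061]
force: [0.5, 0.3, 0.1]
grip_width: 0.996
```

>>> arm_command:
  targets: "0 0 0 0 0 0 0;0 0 0 0 0 0 0"

```text
time: 23.9
ee_pos: [0.3438, 0.2981, 0.1888]
eef_rot: [0.704, -0.06, 0.706, 0.06]
force: [-0.1, 0.5, -0.4]
grip_width: 1.005
```

```bash
python3 -c "
from mv import *
st(); go([.344,.2986,.047])
capw(.074,'w15.png')"
```

```text
t 23.9 p [0.3438 0.2981 0.1888] f [-0.1  0.5 -0.4] w 1.005 q [ 0.42 -0.35 -0.4   1.52  0.    1.83]
[[-0.003 -0.169  0.986]
 [-0.     0.986  0.169]
 [-1.     0.    -0.003]]
shift [0.1418 0.0004 0.0006] turn [ 0.0003 -0.0028 -0.0003]
cap (np.float64(283.5), np.float64(199.5)) w 40 -> [0.3455 0.3036 0.074 ]
cap (np.float64(507.0), np.float64(251.0)) w 39 -> [0.5448 0.2904 0.074 ]
```

View pics/w15.png

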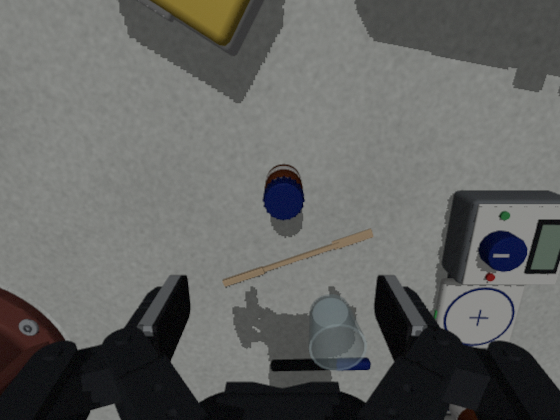

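>>> arm_command:
  targets: "0 0.03 0.003 0.001 0 -0.002 0;0 0.065 0.003 0.001 0 -0.003 0;0 0.1 0.003 0.001 0 -0.003 0;0 0.13 0.003 0.001 0 -0.003 0;0 0.142 0.003 0.001 0 -0.003 0;0 0.142 0.003 0.001 0 -0.003 0;120 0.142 0.003 0.001 0 -0.003 0;255 0.142 0.003 0.001 0 -0.003 0;255 0.142 0.003 0.001 0 -0.003 0;255 0.142 0.003 0.001 0 -0.003 0;255 0.142 0.003 0.001 0 -0.003 0;255 0.142 0.003 0.001 0 -0.003 0"

```text
time: 25.15
ee_pos: [0.3444, 0.3023, 0.0487]
eef_rot: [0.705, -0.06, 0.704, 0.061]
force: [-1.0, -0.2, 7.0]
grip_width: 0.37
```

```bash
python3 -c "
from mv import *
st(); capw(.074,'w16.png')"
```

```text
t 25.15 p [0.3444 0.3023 0.0487] f [-1.  -0.2  7. ] w 0.37 q [ 0.43 -0.3  -0.61  1.25  0.    1.83]
[[ 0.003 -0.169  0.986]
 [ 0.002  0.986  0.169]
 [-1.     0.001  0.003]]
cap (np.float64(282.0), np.float64(303.0)) w 75 -> [0.3452 0.3057 0.074 ]
```

View pics/w16.png

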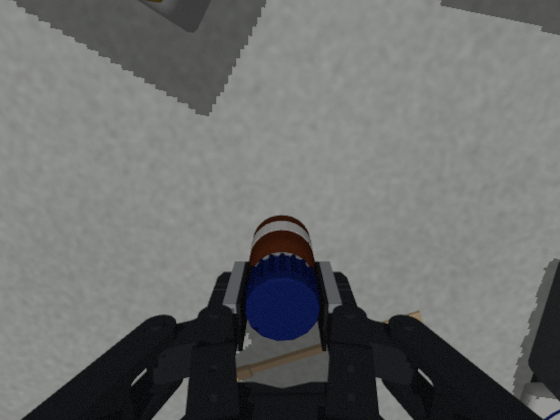

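>>> arm_command:
  targets: "255 -0.005 0 0 0 0 0;255 -0.015 0 0 0 0 0;255 -0.04 0 0 0 0 0;255 -0.07 0 0 0 0 0;255 -0.095 0 0 0 0 0;255 -0.11 0 0 0 0 0;255 -0.11 0 0 0 0 0;255 -0.11 0 0 0 0 0"

```text
time: 26.0
ee_pos: [0.3435, 0.3018, 0.1569]
eef_rot: [0.705, -0.06, 0.704, 0.06]
force: [1.2, 0.2, -1.0]
grip_width: 0.37
```

```bash
python3 -c "
from mv import *
st(); go([.591,.182,.158])"
```

```text
t 26.0 p [0.3435 0.3018 0.1569] f [ 1.2  0.2 -1. ] w 0.37 q [ 0.43 -0.35 -0.45  1.46  0.    1.83]
[[ 0.    -0.169  0.986]
 [ 0.001  0.986  0.169]
 [-1.     0.001  0.001]]
shift [-0.0012 -0.1599  0.2237] turn [ 0.0005  0.0005 -0.0008]
```

>>> arm_command:
  targets: "255 0 -0.006 0.012 0 0 0;255 0 -0.018 0.03 0 0 0;255 0 -0.035 0.055 0 0 0;255 0 -0.055 0.08 0 0 0;255 0 -0.075 0.108 0 0 0;255 0 -0.095 0.136 0 0 0;255 0 -0.115 0.164 0 0 0;255 0 -0.135 0.19 0 0 0;255 0 -0.15 0.21 0 0 0;255 0 -0.158 0.22 0 0 0;255 0 -0.16 0.224 0 0 0;255 0 -0.16 0.224 0 0 0"

```text
time: 27.2
ee_pos: [0.5911, 0.182, 0.1568]
eef_rot: [0.704, -0.06, 0.705, 0.06]
force: [-0.4, 0.3, -0.6]
grip_width: 0.371
```

```bash
python3 -c "
from mv import *
st(); go([.591,.182,.0657])
cam('wrist','w17.png')"
```

```text
t 27.2 p [0.5911 0.182  0.1568] f [-0.4  0.3 -0.6] w 0.371 q [0.09 0.16 0.02 1.43 0.   1.49]
[[-0.001 -0.169  0.986]
 [ 0.001  0.986  0.169]
 [-1.     0.001 -0.   ]]
shift [ 0.0911 -0.0001 -0.0001] turn [ 0.0003 -0.0003 -0.0012]
```

View pics/w17.png

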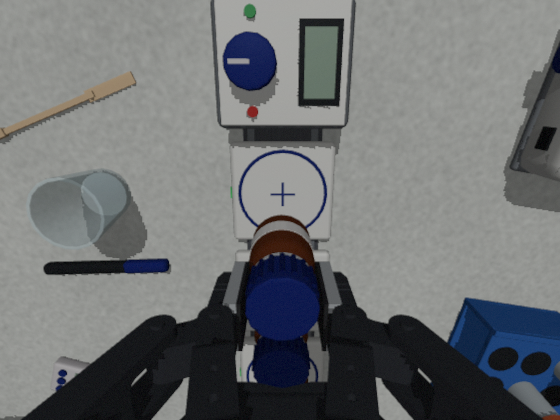

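>>> arm_command:
  targets: "255 0.015 0 0 0 0 0;255 0.04 0 0 0 0 0;255 0.065 0 0 0 0 0;255 0.08 0 0 0 0 0;255 0.086 0 0 0 0 0;255 0.088 0 0 0 0 0;255 0.088 0 0 0 0 0;255 0.088 0 0 0 0 0"

```text
time: 28.05
ee_pos: [0.5923, 0.1822, 0.0708]
eef_rot: [0.706, -0.06, 0.704, 0.06]
force: [0.3, 0.4, -0.1]
grip_width: 0.374
```

>>> arm_command:
  targets: "255 0.001 0 0 0 0 0;255 0.002 0 0 0 0 0;255 0.0025 0 0 0 0 0;255 0.0025 0 0 0 0 0"

```text
time: 28.45
ee_pos: [0.5916, 0.1821, 0.067]
eef_rot: [0.705, -0.06, 0.704, 0.06]
force: [0.0, -0.9, -1.0]
grip_width: 0.369
```

>>> arm_command:
  targets: "255 0.0005 0 0 0 0 0;255 0.001 0 0 0 0 0;255 0.0015 0 0 0 0 0;255 0.0015 0 0 0 0 0"

```text
time: 28.85
ee_pos: [0.5916, 0.1821, 0.0658]
eef_rot: [0.705, -0.06, 0.704, 0.06]
force: [-0.7, 0.3, 1.6]
grip_width: 0.374
```

>>> arm_command:
  targets: "160 0 0 0 0 0 0;120 0 0 0 0 0 0;60 0 0 0 0 0 0;0 0 0 0 0 0 0;0 0 0 0 0 0 0;0 0 0 0 0 0 0;0 -0.01 0 0 0 0 0;0 -0.03 0 0 0 0 0;0 -0.07 0 0 0 0 0;0 -0.12 0 0 0 0 0;0 -0.16 0 0 0 0 0;0 -0.18 0 0 0 0 0"

```text
time: 30.05
ee_pos: [0.5925, 0.1821, 0.2512]
eef_rot: [0.707, -0.06, 0.702, 0.06]
force: [-0.4, 0.3, 0.7]
grip_width: 0.995
```

```bash
python3 -c "
from mv import *
st(); go([.43,.35,.25])
cam('wrist','w18.png')"
```

```text
t 30.05 p [0.5925 0.1821 0.2512] f [-0.4  0.3  0.7] w 0.995 q [0.09 0.16 0.2  1.6  0.   1.49]
[[ 0.007 -0.169  0.986]
 [ 0.002  0.986  0.169]
 [-1.     0.     0.007]]
shift [ 0.0003  0.193  -0.1318] turn [ 0.0005  0.007  -0.0004]
```

View pics/w18.png

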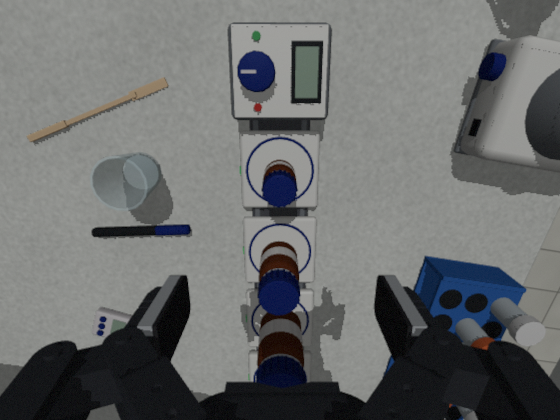

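Now I clear the arm away and check from the top.

>>> arm_command:
  targets: "0 0 0.02 -0.03 0 0 0;0 0 0.05 -0.07 0 0 0;0 0 0.1 -0.11 0 0 0;0 0 0.15 -0.15 0 0 0;0 0 0.2 -0.18 0 0 0;0 0 0.24 -0.2 0 0 0;0 0 0.28 -0.22 0 0 0;0 0 0.3 -0.22 0 0 0;0 0 0.3 -0.22 0 0 0;0 0 0.3 -0.22 0 0 0"

```text
time: 31.1
ee_pos: [0.3232, 0.4409, 0.2458]
eef_rot: [0.705, -0.061, 0.704, 0.061]
force: [-0.3, 0.2, 0.4]
grip_width: 1.0
```

```bash
python3 -c "
from mv import *
st()
c=cam('top'); g=c['color'][140:275,110:400]; cv2.imwrite('pics/f1.png',cv2.resize(g[:,:,::-1],None,fx=2.7,fy=2.7,interpolation=cv2.INTER_CUBIC))
P=np.array([[.5908,.1843],[.609,.081],[.6265,-.0225],[.643,-.126]])
from meas import blobs
for b in blobs(c): 
    x,y,w,h,a=b[1]
    if 110<b[0][0]<400 and b[0][1]>140: print(b)
for (p,h) in zip(P,(.074,.093,.112,.143)): print('cap expected',np.round(proj(c,[*p,.017+h-.002]),1))
s=cam('scene','s18.png')"
```

```text
t 31.1 p [0.3232 0.4409 0.2458] f [-0.3  0.2  0.4] w 1.0 q [ 0.7  -0.06 -0.04  1.59  0.    2.1 ]
[[ 0.001 -0.171  0.985]
 [ 0.001  0.985  0.171]
 [-1.     0.001  0.001]]
((np.float64(341.9), np.float64(144.6)), [329, 132, 27, 26, 557])
((np.float64(289.3), np.float64(157.1)), [278, 145, 25, 25, 483])
((np.float64(240.8), np.float64(168.2)), [232, 159, 19, 19, 283])
((np.float64(192.1), np.float64(178.1)), [185, 172, 15, 14, 156])
((np.float64(146.7), np.float64(196.9)), [139, 191, 15, 13, 121])
cap expected [189.7 176.8]
cap expected [237.6 166.2]
cap expected [287.4 155.6]
cap expected [339.9 143.6]
```

View pics/f1.png

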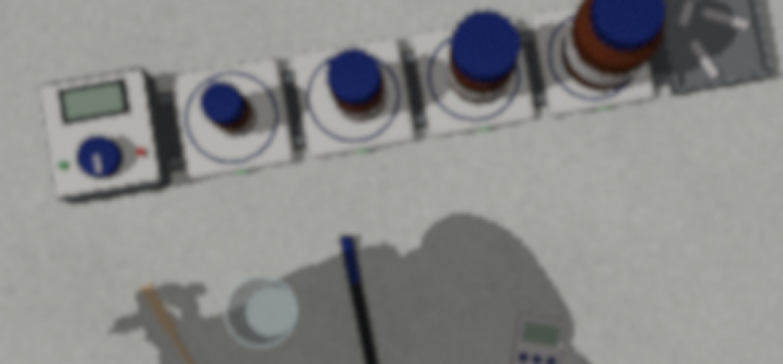

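View pics/s18.png

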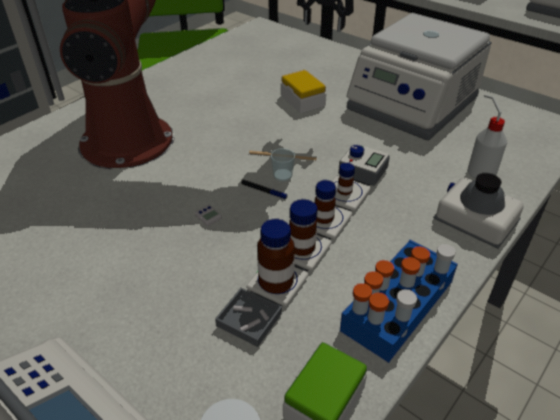

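All four stand in order, but the top view hints at a few mm of offset toward −y. I'll check with the wrist camera straight above each plate.

```bash
python3 -c "
from mv import *
go([.604,.10,.25])"
```

```text
shift [-0.0042 -0.3821  0.2185] turn [-0.0002  0.0012 -0.0007]
```

>>> arm_command:
  targets: "0 -0.004 -0.02 0.015 0 0 0;0 -0.004 -0.06 0.035 0 0 0;0 -0.004 -0.1 0.06 0 0 0;0 -0.004 -0.14 0.085 0 0 0;0 -0.004 -0.18 0.11 0 0 0;0 -0.004 -0.22 0.135 0 0 0;0 -0.004 -0.26 0.16 0 0 0;0 -0.004 -0.3 0.185 0 0 0;0 -0.004 -0.34 0.205 0 0 0;0 -0.004 -0.37 0.215 0 0 0;0 -0.004 -0.382 0.218 0 0 0;0 -0.004 -0.382 0.218 0 0 0"

```text
time: 32.4
ee_pos: [0.6036, 0.0982, 0.2494]
eef_rot: [0.705, -0.058, 0.704, 0.059]
force: [0.2, -0.6, -0.0]
grip_width: 1.004
```

>>> arm_command:
  targets: "0 0 0 0 0 0 0;0 0 0 0 0 0 0;0 0 0 0 0 0 0"

```text
time: 32.7
ee_pos: [0.6029, 0.1019, 0.2498]
eef_rot: [0.705, -0.06, 0.704, 0.061]
force: [-0.9, -1.3, 0.7]
grip_width: 1.001
```

```bash
cat > ck.py <<'E'
from mv import *
import sys
from scipy.optimize import least_squares
def view(name,P,h,capr):
    c=cam('wrist',name); o=-c['R'].T@c['t']; print('cam',o.round(3))
    hsv=cv2.cvtColor(c['color'],cv2.COLOR_RGB2HSV); m=cv2.inRange(hsv,(105,120,40),(135,255,255))
    n,l,s,ce=cv2.connectedComponentsWithStats(m)
    u,v=proj(c,[*P,.017+h]); 
    for i in range(1,n):
        x,y,w,hh,a=s[i]
        if a<150: continue
        pts=np.argwhere(l==i)[:,::-1]
        hull=cv2.convexHull(pts.astype(np.int32))
        if abs(ce[i][0]-u)<40 and abs(ce[i][1]-v)<40:
            e=cv2.fitEllipse(hull) if len(hull)>5 else None
            print('blob',ce[i].round(1),w,hh,a,'ell',np.round(e[0],1),np.round(e[1],1),'world@captop',ray(c,*e[0],.017+h).round(4),'@plate',ray(c,*e[0],.017).round(4))
E
python3 -c "
from ck import *
st(); view('v1.png',[.591,.184],.074,.0165)"
```

```text
t 32.7 p [0.6029 0.1019 0.2498] f [-0.9 -1.3  0.7] w 1.001 q [-0.05  0.14  0.17  1.6   0.    1.35]
[[ 0.001 -0.171  0.985]
 [ 0.001  0.985  0.171]
 [-1.     0.001  0.001]]
cam [0.589 0.186 0.392]
blob [283.3  95.4] 73 77 315 ell [283.9  97. ] [71.9 76.1] world@captop [0.5918 0.1862 0.091 ] @plate [0.5925 0.1863 0.017 ]
blob [284.  102.7] 37 40 1092 ell [284.1 102.6] [36.6 39.4] world@captop [0.5928 0.1817 0.091 ] @plate [0.5937 0.1807 0.017 ]
```

View pics/v1.png

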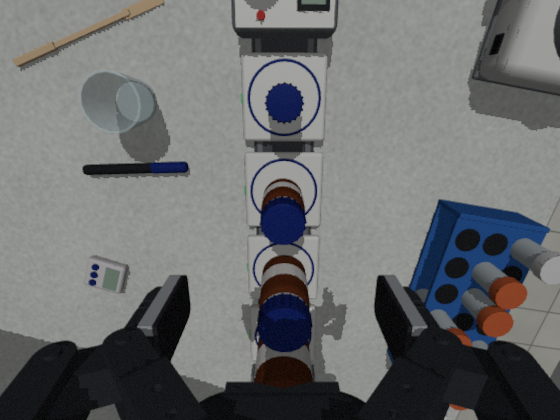

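Bottle 25 sits about 4.6 mm off its ring centre, toward −y. I check the others.

>>> arm_command:
  targets: "0 0 -0.02 0 0 0 0;0 0 -0.05 0 0 0 0;0 0 -0.085 0 0 0 0;0 0 -0.1 0 0 0 0;0 0 -0.105 0 0 0 0;0 0 -0.105 0 0 0 0;0 0 -0.105 0 0 0 0"

```text
time: 33.45
ee_pos: [0.6209, -0.0015, 0.2495]
eef_rot: [0.705, -0.06, 0.704, 0.061]
force: [-0.3, -0.1, -0.2]
grip_width: 1.001
```

```bash
python3 -c "
from ck import *
view('v2.png',[.609,.081],.093,.0165)"
```

```text
cam [0.607 0.082 0.392]
blob [282.8 104.3] 72 77 2331 ell [283.5  97.1] [71.8 76.3] world@captop [0.6094 0.0827 0.11  ] @plate [0.6101 0.0828 0.017 ]
```

>>> arm_command:
  targets: "0 0 -0.02 0 0 0 0;0 0 -0.05 0 0 0 0;0 0 -0.085 0 0 0 0;0 0 -0.1 0 0 0 0;0 0 -0.105 0 0 0 0;0 0 -0.105 0 0 0 0;0 0 -0.105 0 0 0 0"

```text
time: 34.2
ee_pos: [0.6388, -0.1048, 0.2494]
eef_rot: [0.705, -0.06, 0.704, 0.061]
force: [0.2, 0.3, -0.7]
grip_width: 1.0
```

```bash
python3 -c "
from ck import *
view('v3.png',[.6265,-.0225],.112,.0165)"
```

```text
cam [ 0.625 -0.021  0.392]
blob [284.5 103.3] 72 82 3934 ell [283.8  99.6] [72.1 81.8] world@captop [ 0.6277 -0.0223  0.129 ] @plate [ 0.6287 -0.0229  0.017 ]
```

>>> arm_command:
  targets: "0 0 -0.02 0 0 0 0;0 0 -0.05 0 0 0 0;0 0 -0.085 0 0 0 0;0 0 -0.1 0 0 0 0;0 0 -0.105 0 0 0 0;0 0 -0.105 0 0 0 0;0 0 -0.105 0 0 0 0"

```text
time: 34.95
ee_pos: [0.6566, -0.2086, 0.2494]
eef_rot: [0.705, -0.06, 0.704, 0.061]
force: [-0.5, -0.1, 0.4]
grip_width: 1.001
```

```bash
python3 -c "
from ck import *
view('v4.png',[.643,-.126],.143,.0165); st()"
```

```text
cam [ 0.643 -0.125  0.392]
blob [284.3 107.1] 79 83 4877 ell [284.1 106.8] [78.8 81.8] world@captop [ 0.6463 -0.1306  0.16  ] @plate [ 0.6483 -0.1341  0.017 ]
t 35.0 p [ 0.6567 -0.2085  0.2495] f [-0.1  0.7 -0.5] w 1.004 q [-0.5   0.4   0.47  1.64  0.    0.9 ]
[[ 0.001 -0.17   0.985]
 [ 0.001  0.985  0.17 ]
 [-1.     0.001  0.001]]
```

View pics/v4.png

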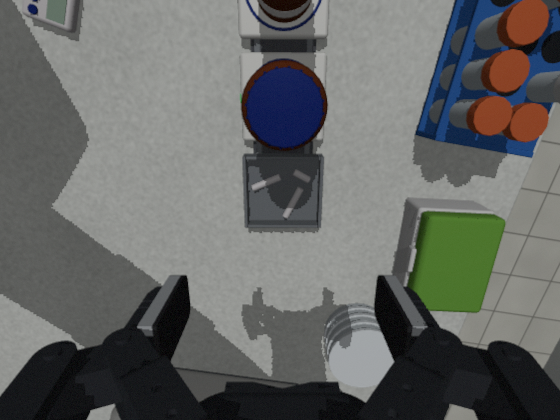

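View pics/v3.png

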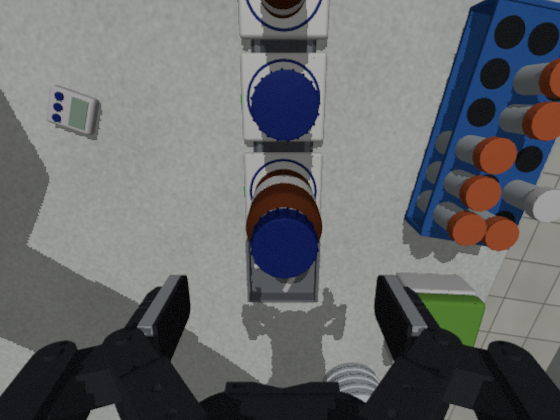

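All four sit about 5 mm off, toward −y, the same way each time. That offset came from my hand shift. There is time, so I'll nudge each one +5 mm with a small lift, starting with 250.

```bash
python3 -c "
from mv import *
go([.6453,-.1305,.133])"
```

```text
shift [0.1166 0.0786 0.0019] turn [ 0.0017  0.0012 -0.001 ]
```

>>> arm_command:
  targets: "0 0.005 0.02 0.002 0 0.001 0;0 0.015 0.05 0.002 0 0.001 0;0 0.02 0.07 0.002 0 0.001 0;0 0.02 0.079 0.002 0 0.001 0;0 0.02 0.079 0.002 0 0.001 0;0 0.02 0.079 0.002 0 0.001 0;0 0.05 0.079 0.002 0 0.001 0;0 0.08 0.079 0.002 0 0.001 0;0 0.105 0.079 0.002 0 0.001 0;0 0.115 0.079 0.002 0 0.001 0;0 0.116 0.079 0.002 0 0.001 0;0 0.116 0.079 0.002 0 0.001 0"

```text
time: 36.2
ee_pos: [0.6458, -0.132, 0.1345]
eef_rot: [0.705, -0.06, 0.704, 0.06]
force: [0.0, 0.4, 0.2]
grip_width: 0.999
```

>>> arm_command:
  targets: "255 0 0 0 0 0 0;255 0 0 0 0 0 0;255 0 0 0 0 0 0;255 0 0 0 0 0 0;255 0 0 0 0 0 0;255 0 0 0 0 0 0"

```text
time: 36.8
ee_pos: [0.6459, -0.1317, 0.1348]
eef_rot: [0.705, -0.06, 0.704, 0.06]
force: [-1.0, -0.8, 5.3]
grip_width: 0.601
```

>>> arm_command:
  targets: "255 -0.002 0 0 0 0 0;255 -0.005 0 0 0 0 0;255 -0.006 0.001 0 0 0 0;255 -0.006 0.004 0 0 0 0;255 -0.006 0.006 0 0 0 0;255 -0.006 0.006 0 0 0 0;255 -0.004 0.006 0 0 0 0;255 -0.002 0.006 0 0 0 0;255 -0.001 0.006 0 0 0 0;255 0 0.006 0 0 0 0;255 0 0.006 0 0 0 0;255 0 0.006 0 0 0 0"

```text
time: 38.0
ee_pos: [0.6444, -0.1258, 0.1349]
eef_rot: [0.705, -0.06, 0.704, 0.06]
force: [-4.9, 1.2, 6.9]
grip_width: 0.605
```

>>> arm_command:
  targets: "100 0 0 0 0 0 0;60 0 0 0 0 0 0;0 0 0 0 0 0 0;0 0 0 0 0 0 0;0 0 0 0 0 0 0;0 0 0 0 0 0 0;0 -0.01 0 0 0 0 0;0 -0.03 0 0 0 0 0;0 -0.06 0 0 0 0 0;0 -0.075 0 0 0 0 0;0 -0.08 0 0 0 0 0;0 -0.08 0 0 0 0 0"

```text
time: 39.2
ee_pos: [0.6446, -0.1257, 0.2137]
eef_rot: [0.705, -0.06, 0.704, 0.06]
force: [0.4, 0.2, -1.2]
grip_width: 1.001
```

```bash
python3 -c "
from mv import *
go([.6277,-.026,.106]);st()"
```

```text
shift [1.078e-01 1.011e-01 1.000e-04] turn [ 0.0004  0.0009 -0.0004]
t 39.2 p [ 0.6446 -0.1257  0.2137] f [ 0.4  0.2 -1.2] w 1.001 q [-0.39  0.28  0.26  1.55  0.    1.01]
[[ 0.001 -0.169  0.986]
 [ 0.     0.986  0.169]
 [-1.     0.     0.001]]
```

>>> arm_command:
  targets: "0 0 0.02 0 0 0 0;0 0 0.05 0 0 0 0;0 0 0.08 0 0 0 0;0 0 0.098 0 0 0 0;0 0 0.101 0 0 0 0;0 0 0.101 0 0 0 0;0 0.03 0.101 0 0 0 0;0 0.06 0.101 0 0 0 0;0 0.09 0.101 0 0 0 0;0 0.103 0.101 0 0 0 0;0 0.107 0.101 0 0 0 0;0 0.107 0.101 0 0 0 0"

```text
time: 40.4
ee_pos: [0.6274, -0.0264, 0.1068]
eef_rot: [0.705, -0.06, 0.705, 0.06]
force: [-0.1, -0.7, 0.2]
grip_width: 1.001
```

>>> arm_command:
  targets: "255 0 0 0 0 0 0;255 0 0 0 0 0 0;255 0 0 0 0 0 0;255 0 0 0 0 0 0;255 0 0 0 0 0 0;255 0 0 0 0 0 0"

```text
time: 41.0
ee_pos: [0.6279, -0.0261, 0.1081]
eef_rot: [0.705, -0.06, 0.704, 0.06]
force: [-2.0, 0.2, 5.9]
grip_width: 0.603
```

>>> arm_command:
  targets: "255 -0.002 0 0 0 0 0;255 -0.005 0 0 0 0 0;255 -0.006 0.001 0 0 0 0;255 -0.006 0.003 0 0 0 0;255 -0.006 0.005 0 0 0 0;255 -0.006 0.005 0 0 0 0;255 -0.004 0.005 0 0 0 0;255 -0.002 0.005 0 0 0 0;255 -0.001 0.005 0 0 0 0;255 0 0.005 0 0 0 0;255 0 0.005 0 0 0 0;255 0 0.005 0 0 0 0"

```text
time: 42.2
ee_pos: [0.6265, -0.0211, 0.1081]
eef_rot: [0.705, -0.06, 0.704, 0.06]
force: [-5.0, 1.2, 10.8]
grip_width: 0.606
```

>>> arm_command:
  targets: "100 0 0 0 0 0 0;60 0 0 0 0 0 0;0 0 0 0 0 0 0;0 0 0 0 0 0 0;0 0 0 0 0 0 0;0 0 0 0 0 0 0;0 -0.01 0 0 0 0 0;0 -0.03 0 0 0 0 0;0 -0.06 0 0 0 0 0;0 -0.075 0 0 0 0 0;0 -0.08 0 0 0 0 0;0 -0.08 0 0 0 0 0"

```text
time: 43.4
ee_pos: [0.6267, -0.0211, 0.1868]
eef_rot: [0.705, -0.06, 0.704, 0.06]
force: [-0.6, -0.2, -0.4]
grip_width: 1.0
```

```bash
python3 -c "
from mv import *
go([.6095,.0783,.086]);st()"
```

```text
shift [ 0.1008  0.1008 -0.0002] turn [ 0.0005  0.0009 -0.0005]
t 43.4 p [ 0.6267 -0.0211  0.1868] f [-0.6 -0.2 -0.4] w 1.0 q [-0.24  0.18  0.1   1.49  0.    1.16]
[[ 0.001 -0.169  0.986]
 [ 0.001  0.986  0.169]
 [-1.     0.001  0.001]]
```

>>> arm_command:
  targets: "0 0 0.02 0 0 0 0;0 0 0.05 0 0 0 0;0 0 0.08 0 0 0 0;0 0 0.098 0 0 0 0;0 0 0.101 0 0 0 0;0 0 0.101 0 0 0 0;0 0.03 0.101 0 0 0 0;0 0.06 0.101 0 0 0 0;0 0.085 0.101 0 0 0 0;0 0.097 0.101 0 0 0 0;0 0.1 0.101 0 0 0 0;0 0.1 0.101 0 0 0 0"

```text
time: 44.6
ee_pos: [0.6096, 0.078, 0.0869]
eef_rot: [0.705, -0.06, 0.704, 0.06]
force: [-0.4, -0.5, -0.5]
grip_width: 0.998
```

>>> arm_command:
  targets: "120 0 0 0 0 0 0;255 0 0 0 0 0 0;255 0 0 0 0 0 0;255 0 0 0 0 0 0;255 0 0 0 0 0 0;255 0 0 0 0 0 0;255 0 0 0 0 0 0"

```text
time: 45.3
ee_pos: [0.6098, 0.0786, 0.0876]
eef_rot: [0.705, -0.06, 0.704, 0.06]
force: [-1.8, 0.1, 5.9]
grip_width: 0.475
```

>>> arm_command:
  targets: "255 -0.002 0 0 0 0 0;255 -0.005 0 0 0 0 0;255 -0.006 0.001 0 0 0 0;255 -0.006 0.003 0 0 0 0;255 -0.006 0.005 0 0 0 0;255 -0.006 0.005 0 0 0 0;255 -0.004 0.005 0 0 0 0;255 -0.003 0.005 0 0 0 0;255 -0.002 0.005 0 0 0 0;255 -0.001 0.005 0 0 0 0;255 -0.0005 0.005 0 0 0 0;255 -0.0005 0.005 0 0 0 0"

```text
time: 46.5
ee_pos: [0.6084, 0.0834, 0.0876]
eef_rot: [0.705, -0.06, 0.705, 0.06]
force: [-3.5, 0.1, 4.7]
grip_width: 0.475
```

>>> arm_command:
  targets: "130 0 0 0 0 0 0;90 0 0 0 0 0 0;40 0 0 0 0 0 0;0 0 0 0 0 0 0;0 0 0 0 0 0 0;0 0 0 0 0 0 0;0 -0.01 0 0 0 0 0;0 -0.03 0 0 0 0 0;0 -0.06 0 0 0 0 0;0 -0.075 0 0 0 0 0;0 -0.08 0 0 0 0 0;0 -0.08 0 0 0 0 0"

```text
time: 47.7
ee_pos: [0.6088, 0.0834, 0.1674]
eef_rot: [0.705, -0.06, 0.704, 0.06]
force: [1.1, -0.8, -0.7]
grip_width: 0.999
```

```bash
python3 -c "
from mv import *
go([.592,.182,.067]);st()"
```

```text
shift [ 0.1005  0.0999 -0.    ] turn [ 0.0005  0.0011 -0.0006]
t 47.7 p [0.6088 0.0834 0.1674] f [ 1.1 -0.8 -0.7] w 0.999 q [-0.08  0.14  0.02  1.45  0.    1.32]
[[ 0.001 -0.169  0.986]
 [ 0.001  0.986  0.169]
 [-1.     0.001  0.001]]
```

>>> arm_command:
  targets: "0 0 0.02 0 0 0 0;0 0 0.05 0 0 0 0;0 0 0.08 0 0 0 0;0 0 0.097 0 0 0 0;0 0 0.1 0 0 0 0;0 0 0.1 0 0 0 0;0 0.03 0.1 0 0 0 0;0 0.06 0.1 0 0 0 0;0 0.085 0.1 0 0 0 0;0 0.097 0.1 0 0 0 0;0 0.1 0.1 0 0 0 0;0 0.1 0.1 0 0 0 0"

```text
time: 48.9
ee_pos: [0.5919, 0.1816, 0.0676]
eef_rot: [0.705, -0.06, 0.704, 0.06]
force: [0.6, -0.1, 0.5]
grip_width: 0.997
```

>>> arm_command:
  targets: "120 0 0 0 0 0 0;255 0 0 0 0 0 0;255 0 0 0 0 0 0;255 0 0 0 0 0 0;255 0 0 0 0 0 0;255 0 0 0 0 0 0;255 0 0 0 0 0 0"

```text
time: 49.6
ee_pos: [0.5919, 0.1822, 0.0679]
eef_rot: [0.705, -0.06, 0.704, 0.06]
force: [-0.7, -0.2, 5.3]
grip_width: 0.376
```

>>> arm_command:
  targets: "255 -0.002 0 0 0 0 0;255 -0.005 0 0 0 0 0;255 -0.006 0.001 0 0 0 0;255 -0.006 0.003 0 0 0 0;255 -0.006 0.005 0 0 0 0;255 -0.006 0.005 0 0 0 0;255 -0.004 0.005 0 0 0 0;255 -0.003 0.005 0 0 0 0;255 -0.002 0.005 0 0 0 0;255 -0.001 0.005 0 0 0 0;255 -0.0005 0.005 0 0 0 0;255 -0.0005 0.005 0 0 0 0"

```text
time: 50.8
ee_pos: [0.5907, 0.187, 0.0679]
eef_rot: [0.705, -0.06, 0.705, 0.06]
force: [-2.1, -0.4, 2.8]
grip_width: 0.374
```

Now I release and rise, then back off by 90 mm so the wrist camera is over plate 1.

>>> arm_command:
  targets: "160 0 0 0 0 0 0;120 0 0 0 0 0 0;60 0 0 0 0 0 0;0 0 0 0 0 0 0;0 0 0 0 0 0 0;0 0 0 0 0 0 0;0 -0.01 0 0 0 0 0;0 -0.03 0 0 0 0 0;0 -0.07 0 0 0 0 0;0 -0.12 0 0 0 0 0;0 -0.16 0 0 0 0 0;0 -0.18 0 0 0 0 0"

```text
time: 52.0
ee_pos: [0.5918, 0.187, 0.2532]
eef_rot: [0.707, -0.06, 0.702, 0.06]
force: [0.5, -0.6, 0.4]
grip_width: 0.998
```

>>> arm_command:
  targets: "0 0 -0.02 0 0 0 0;0 0 -0.05 0 0 0 0;0 0 -0.078 0 0 0 0;0 0 -0.085 0 0 0 0;0 0 -0.085 0 0 0 0;0 0 -0.085 0 0 0 0"

```text
time: 52.6
ee_pos: [0.605, 0.1037, 0.2479]
eef_rot: [0.705, -0.06, 0.704, 0.06]
force: [-0.6, -0.8, 0.1]
grip_width: 1.003
```

```bash
python3 -c "
from ck import *
view('x1.png',[.591,.184],.074,.0165);st()"
```

```text
cam [0.592 0.188 0.39 ]
blob [281.9  95.7] 73 76 321 ell [281.8  98.4] [72.2 76.3] world@captop [0.5923 0.1866 0.091 ] @plate [0.5925 0.1864 0.017 ]
blob [280.9  98.6] 39 40 1112 ell [281.   98.6] [37.8 39.2] world@captop [0.5916 0.1864 0.091 ] @plate [0.5916 0.1861 0.017 ]
t 52.65 p [0.6049 0.104  0.2478] f [ 0.7  0.4 -0.3] w 1.002 q [-0.04  0.15  0.18  1.6   0.    1.36]
[[ 0.    -0.17   0.985]
 [ 0.001  0.985  0.17 ]
 [-1.     0.001  0.   ]]
```

View pics/x1.png

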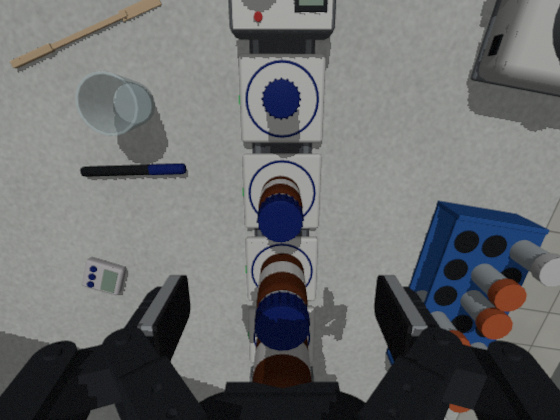

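>>> arm_command:
  targets: "0 0 -0.02 0 0 0 0;0 0 -0.06 0 0 0 0;0 0 -0.1 0 0 0 0;0 0 -0.15 0 0 0 0;0 0 -0.19 0 0 0 0;0 0 -0.21 0 0 0 0;0 0 -0.21 0 0 0 0;0 0 -0.21 0 0 0 0"

```text
time: 53.45
ee_pos: [0.6406, -0.1028, 0.2473]
eef_rot: [0.704, -0.06, 0.705, 0.061]
force: [0.2, 0.7, 0.2]
grip_width: 1.002
```

```bash
python3 -c "
from ck import *
view('x3.png',[.6265,-.0225],.112,.0165);st()"
```

```text
cam [ 0.627 -0.019  0.39 ]
blob [281.6  99.6] 72 77 4240 ell [281.5  98.9] [72.3 76.4] world@captop [ 0.6276 -0.0201  0.129 ] @plate [ 0.6277 -0.0206  0.017 ]
t 53.5 p [ 0.6406 -0.1023  0.2474] f [-0.4  0.4  0.3] w 1.004 q [-0.36  0.26  0.3   1.61  0.    1.04]
[[-0.    -0.171  0.985]
 [ 0.001  0.985  0.171]
 [-1.     0.001  0.   ]]
```

View pics/x3.png

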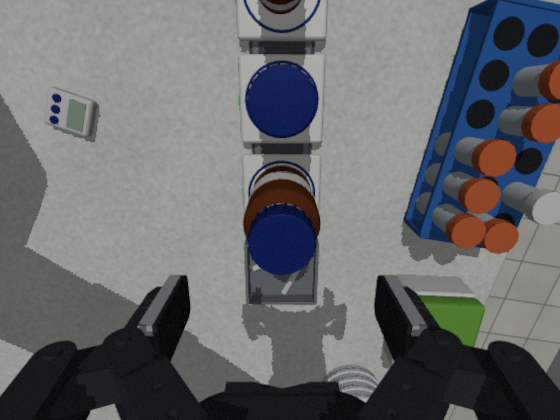

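Bottles 25 and 100 are centred to within about 1 mm. I retreat and take a last look.

>>> arm_command:
  targets: "0 0 -0.02 -0.01 0 0 0;0 0 -0.06 -0.03 0 0 0;0 0 -0.1 -0.06 0 0 0;0 0 -0.14 -0.1 0 0 0;0 0 -0.18 -0.14 0 0 0;0 0 -0.22 -0.18 0 0 0;0 0 -0.26 -0.21 0 0 0;0 0 -0.28 -0.22 0 0 0;0 0 -0.28 -0.22 0 0 0;0 0 -0.28 -0.22 0 0 0;0 0 -0.28 -0.22 0 0 0"

```text
time: 54.6
ee_pos: [0.4722, -0.4153, 0.2473]
eef_rot: [0.705, -0.06, 0.704, 0.061]
force: [0.1, -0.1, -0.3]
grip_width: 0.997
```

```bash
python3 -c "
from mv import *
from meas import blobs
st()
cam('scene','s20.png'); c=cam('top'); g=c['color'][140:275,110:400]; cv2.imwrite('pics/f2.png',cv2.resize(g[:,:,::-1],None,fx=2.7,fy=2.7,interpolation=cv2.INTER_CUBIC))
for b in blobs(c):
    if 110<b[0][0]<400 and b[0][1]>140: print(b)"
```

```text
t 54.6 p [ 0.4722 -0.4153  0.2473] f [ 0.1 -0.1 -0.3] w 0.997 q [-0.93  0.2   0.23  1.6   0.    0.47]
[[ 0.    -0.171  0.985]
 [ 0.001  0.985  0.171]
 [-1.     0.001  0.   ]]
((np.float64(338.9), np.float64(145.2)), [326, 132, 27, 27, 559])
((np.float64(286.8), np.float64(157.7)), [275, 146, 25, 25, 475])
((np.float64(238.5), np.float64(168.8)), [230, 160, 18, 19, 281])
((np.float64(189.6), np.float64(178.4)), [183, 172, 15, 15, 167])
((np.float64(146.6), np.float64(197.1)), [139, 192, 15, 12, 120])
```

View pics/s20.png

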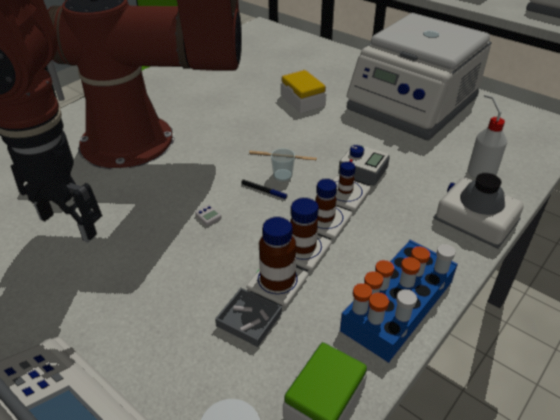

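View pics/f2.png

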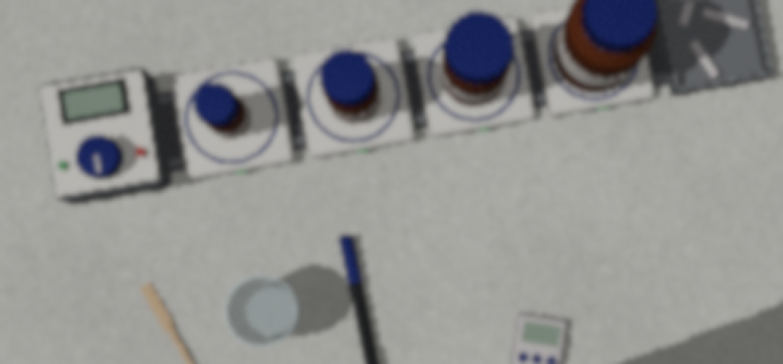

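The caps are now at columns 189.6, 238.5, 286.8 and 338.9, against expected 189.7, 237.6, 287.4 and 339.9. All four bottles stand upright and the beaker is where it was.

```bash
python3 -c "
from workcell import r
print(r.finish_job())"
```

```text
the job is handed in; nothing more can be done
None
```

The four bottles stand upright on the stirrer in order of size, bottle_25 next to the control box, then 50, 100 and 250 farthest away. I handed the job in at about 55 s of the 99 s allowed. The beaker was not touched.

- **Correction made:** after the first placing, all four sat about 5 mm off centre along the row. I gripped each again, lifted it about 6 mm and moved it back.
- **Centring after that:** seen from straight above by the wrist camera, bottles 25 and 100 were within about 1 mm of their ring centres. I did not recheck bottles 50 and 250 that way.
- **Top camera:** all four caps were within about 1 pixel (2 mm) of the expected spot along the row. Across the row they read 1.5 to 2.5 pixels (3 to 5 mm) toward the robot. The wrist view did not show this for the two bottles it checked, so I put it down to camera calibration and the visible cap sides.
- **Forces:** the highest wrist force I read was about 12 N, and at the end the gripper was open and clear of everything.

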